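Fit the wheel, spacer and end cap on the gearbox axle

TASK

Fit the drive wheel on the gearbox axle: take the parts from the rack and push the wheel onto the axle fully home against the brass shoulder, then the spacer up against the wheel, then the end cap open end first over the axle's end until it meets the spacer. Each must be home before the next goes on. Let go of everything and leave the other things on the bench as they are.

Things in the scene. Friction and masses are not known exactly. Their poses are not given: they have to be found in the camera images.
- slot_centre (a point): Gearbox stand, fixed: point on the front face of its upright plate, mid-slot, 140 mm above the bench, z up. The axle, a level steel rod 12 mm in diameter, sticks out along -y. Its bearing is clamped somewhere in the upright slot: the true centre line is 0 to 7 mm above or below this point (not sideways), stiff. No reading tells it; feel or look for it.
- shoulder_face (a point): Where the wheel seats: face of the brass shoulder, 24 mm in diameter, 8 mm out from the plate; axes and nominal height as slot_centre (the real shoulder is as high as the axle). Fully home, the middles of wheel, spacer and end cap are 20, 52 and 85 mm from the plate, along -y.
- axle_end (a point): Nominal place of the axle's free end, 88 mm from the plate, axes as slot_centre; the real end is up to 7 mm higher or lower. It has a 2 mm chamfer and is about 8 mm across at its end face.
- plate_top (a point): Top edge, mid-width, of the stand's aluminium plate (170 mm wide in x, 12 mm thick, 260 mm high; gearbox and motor behind it at +y); axes as slot_centre. It rises 120 mm above the axle, so a gripper pointing straight down has no room to bring the wheel home: lean it 20 to 45 degrees, hand away from the plate, fingers pointing down and towards it.
- rack_mid (a point): Parts rack, fixed: two level steel rails (6 mm in diameter, 24 mm between centres, 270 mm long) between end blocks 50 mm wide, 56 mm high. This is the middle of the rails, at their centres' height, 50 mm above the bench; y runs along the rails. The three parts lie on it in any order, 80 mm apart.
- wheel_mid (a point): Wheel: black rubber tyre, grey hub, 54 mm in diameter, 24 mm wide, through bore 15 mm, about 60 g. Point at its middle, on the bore axis. y is the bore axis, +y the end that goes on first; x and z turn as it rolls. It starts lying on the rack's rails, bore level and parallel to them. Its middle is then 77 mm above the bench.
- spacer_mid (a point): Spacer: plain grey plastic tube, 36 mm in diameter, 40 mm long, through bore 15 mm, about 45 g. Point at its middle, on the bore axis. y is the bore axis, +y the end that goes on first; x and z turn as it rolls. It starts lying on the rack's rails, bore level and parallel to them. Its middle is then 67 mm above the bench.
- end_cap_mid (a point): End cap: grey plastic, 40 mm in diameter, 26 mm long, closed at its -y end; blind bore 15 mm wide, 18 mm deep, open at +y; about 30 g. Point at its middle, on the bore axis. y is the bore axis, +y the end that goes on first; x and z turn as it rolls. It starts lying on the rack's rails, bore level and parallel to them. Its middle is then 69 mm above the bench.
- glue_bottle: Bystander: small squeeze bottle, 34 mm wide, 75 mm high, standing. Leave it alone. Origin at its underside.
- screw_jar: Bystander: lidded glass jar, 52 mm wide, 60 mm high, standing. Leave it alone. Origin at its underside.
- screwdriver: Bystander: screwdriver, 170 mm long, lying. Leave it alone. Origin at its underside.
- hex_key: Bystander: bent hex key, 100 mm by 28 mm, lying. Leave it alone. Origin at its underside.
- washer: Bystander: loose flat washer, 34 mm across, 5 mm thick, lying on the bench; not part of the job. Leave it alone. Origin at its underside.
- pliers: Bystander: pair of pliers, about 155 mm long, lying. Leave it alone. Origin at its underside.
- gear: Bystander: small gear with a hub, 48 mm across, 16 mm high, lying; not part of the job. Leave it alone. Origin at its underside.
Things that resemble listed ones, but are neither listed nor needed, are in the scene too. What is shaped like the part that bears wheel_mid but turquoise is not meant.

How it is judged:
By the outcome, as a careful person would: the job done as asked, in the order asked, and still so for the second after the job is handed in, with the robot touching nothing.
It also fails if it takes over 72 s, if anything falls off the work surface, if the arm or the gripper's body presses on something with over 40 N, if the wrist force passes 120 N, or if a joint passes its speed limit or range.

ROBOT

A 6-joint arm with a two-finger parallel gripper is mounted at the origin on the work surface. World frame = base frame: x ahead of the robot, y to its left, z up, the work surface at z = 0. Lengths are in mm, angles in rad, forces in N, time in s.
With the tool pointing down it reaches from about 350 to 925 mm from the base axis. Payload 6.4 kg.
Tool frame: the origin (TCP) lies at the very end of the fingers, on their centre line; the grasp point (between the pads) lies 19 mm behind it; z points along the fingers, x is the direction in which the jaws open and shut, and the axes are right-handed (so a half turn about z gives the same grasp; the last joint's range is limited). The gripper opens to 94 mm and grips with 3 to 60 N. Pads are 16 mm wide; open, the fingers measure 119 mm over their backs; the gripper's body (75 mm by 177 mm) begins 78 mm behind the grasp point.
Start: joints at [-1.387, 0.245, 1.558, -0, 1.339, -0.174], TCP at [227.645, -608.845, 205.455] pointing down, gripper open.
Joint ranges: [-3.13, 3.13], [-1.02, 2.26], [0.13, 2.54], [-0.95, 4.09], [0.21, 2.88], [-2.74, 2.74]. Speed limits (rad/s): [2.57, 2.57, 3.14, 3.14, 3.14, 3.14].

INTERFACE

Orientations are given as a unit quaternion [w, x, y, z].
In Python, from station import status, optics, workorder gives the robot as it stands.
- The arm moves only by the tool carry_out, never from a script. Its argument "series" is a list of rows, each an object of numbers: "ax", "ay", "az": the turn, a rotation vector about the world's x, y, z in rad; "dx", "dy", "dz": the shift along the world's x, y, z in mm; "fingers": the gripper's target within -1 to 1 (shut at 1, half-way at 0, fully open at -1). A call has 1 to 12 rows; each row shifts and turns the pose as measured when the row begins; what a row does not reach is not made up. A row lasts 1/10 s, in which the tool goes at most 50 mm and 8.59 degrees, less where a joint would pass 70% of its speed; a pose out of reach is approached as far as the arm can. A call with a gripper value outside its range is refused whole. The fingers move at their own pace and stop on an object; "squeeze" is the grip in N (left out, the last holds). Time passes only in rows, so rows that do not move let the fingers close. It gives the time, the measured TCP pose, the force and the opening at its end, in the units of the state.
- status.sense(): the state, without advancing time (a new reading comes with each control period).
- optics.read_camera(name): name is "scene" or "top" or "wrist"; returns a dict with "image" (400x640x3 uint8, red, green, blue), "depth" (400x640 float32, mm along the optical axis (not along the pixel's ray), 0 where there is no reading), "mtx" (3x3 intrinsics, pixels), "k1" (the pictures are not rectified: a ray, as slopes to the right and down, at radius r is drawn at 1 + k1 r^2 times it, then the intrinsics apply), "rvec" (rotation vector, rad) and "tvec" (3), from world to camera coordinates, as OpenCV has them; the wrist camera has in their place "tool_from_camera" (4x4, takes a point from camera to tool coordinates, whose origin is the TCP and whose axes are the tool frame's). Camera axes: x right, y down, z forward; pixel columns grow to the right and rows downward; lengths in mm; the calibration is good to about 2 mm. A picture is of the moment at which its call begins: read the wrist's pose just before it.
- workorder.hand_in(): hands the job in, once; it reports no verdict.
The state is a dict: "t": time; "q": joint angles; "dq": joint speeds; "tau": joint torques, N m; "position": TCP position; "eef_rot": TCP orientation; "ft_force": force on the tool from outside, world axes, zero at the start; "wrist_torque": the same for the moment, N m; "finger_gap": finger opening in mm.
Only numpy, scipy, OpenCV 4.12 (cv2) and the standard library are available. Lean on these libraries where they do the work, as an engineer would, in place of code of your own. Each camera call takes 0.05 s, during which the arm holds its last target.

## Working session

There is one attempt and no reset: what is moved stays moved. The work goes in short steps, Python scripts to look and compute and a tool call to move; the robot and the scene stay as the last step left them, time stands still between calls to the robot, and variables do not carry over. Pictures are saved under pics/ and viewed, and the job is handed in when it is done.

Besides the shell and the picture viewer there is one more tool, called in YAML: its name, and indented under it one key for each argument. carry_out: Moves the arm, as the interface text tells. Its arguments: {"type":"object","properties":{"series":{"type":"array"},"squeeze":{"type":"number"}},"required":["series"]}

```bash
ls; mkdir -p pics
cat > h.py <<'E'
import numpy as np,cv2
from scipy.spatial.transform import Rotation as R
from station import status,optics,workorder
def cam(n):
    s=status.sense(); c=optics.read_camera(n)
    if n=='wrist':
        T=np.array(c['tool_from_camera']); q=s['eef_rot']; 
        W=np.eye(4);W[:3,:3]=R.from_quat([q[1],q[2],q[3],q[0]]).as_matrix();W[:3,3]=s['position']
        c['W']=W@T
    else:
        M=np.eye(4);M[:3,:3]=R.from_rotvec(np.ravel(c['rvec'])).as_matrix();M[:3,3]=np.ravel(c['tvec']);c['W']=np.linalg.inv(M)
    return c
def cloud(c):
    K=np.array(c['mtx'],float);h,w=c['depth'].shape
    u,v=np.meshgrid(np.arange(w),np.arange(h))
    p=cv2.undistortPoints(np.stack([u,v],-1).reshape(-1,1,2).astype(np.float64),K,np.array([c['k1'],0,0,0.])).reshape(h,w,2)
    d=c['depth'];P=np.dstack([p[...,0]*d,p[...,1]*d,d]);P=P@c['W'][:3,:3].T+c['W'][:3,3]
    P[d<=0]=np.nan
    return P
def save(im,n): cv2.imwrite('pics/'+n+'.png',im[...,::-1])
def proj(c,X):
    M=np.linalg.inv(c['W']);r,_=cv2.Rodrigues(M[:3,:3])
    return cv2.projectPoints(np.array(X,float).reshape(-1,1,3),r,M[:3,3],np.array(c['mtx'],float),np.array([c['k1'],0,0,0.]))[0].reshape(-1,2)
E
python3 - <<'E'
from h import *
import pickle
for n in('scene','top','wrist'):
    c=cam(n);save(c['image'],n+'0');pickle.dump(c,open(n+'0.pkl','wb'));print(n,c['W'].round(2).tolist(),c['mtx'][0][0],c['k1'])
print(status.sense())
E
```

```text
pics
scene [[0.84, 0.27, -0.48, 1079.63], [0.55, -0.44, 0.71, -808.27], [-0.02, -0.86, -0.52, 764.54], [0.0, 0.0, 0.0, 1.0]] 498.9624043026719 0.026117415813525693
top [[0.01, -0.99, 0.16, 359.92], [-1.0, -0.02, -0.0, 1.52], [0.0, -0.16, -0.99, 1260.35], [0.0, 0.0, 0.0, 1.0]] 517.674991254217 0.04401768980748842
wrist [[0.35, -0.91, -0.23, 295.32], [-0.94, -0.34, -0.09, -582.4], [-0.0, 0.25, -0.97, 383.64], [0.0, 0.0, 0.0, 1.0]] 286.29862011214266 -0.02288596161786029
{'t': 0.15, 'q': array([-1.38712004e+00,  2.45635405e-01,  1.55872419e+00, -1.06158849e-05,
        1.33871447e+00, -1.74151201e-01]), 'dq': array([-4.12914085e-05, -2.00093870e-03, -2.82031589e-03,  9.59632651e-04,
        5.64585706e-04, -1.58648059e-04]), 'tau': array([-6.02801756e-04, -4.16265965e+01, -3.14982069e+01,  6.84695877e-02,
        3.16041615e-02, -9.26619464e-05]), 'position': array([ 227.54185439, -608.37738027,  204.61544061]), 'eef_rot': array([-5.17587876e-04,  8.21657384e-01, -5.69981223e-01, -5.29880642e-04]), 'ft_force': array([-0.72149515, -0.4212351 ,  0.6381939 ]), 'wrist_torque': array([ 0.01487803, -0.0404364 , -0.04584432]), 'finger_gap': 93.83469180135157}
```

View pics/scene0.png

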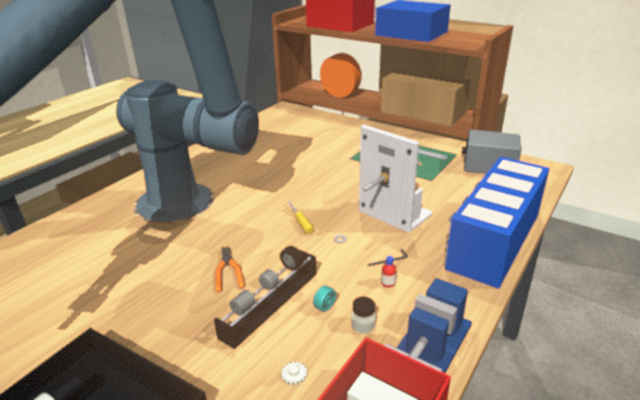

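View pics/top0.png

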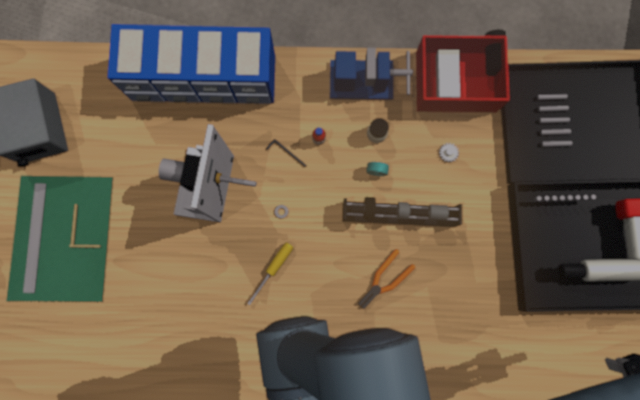

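View pics/wrist0.png

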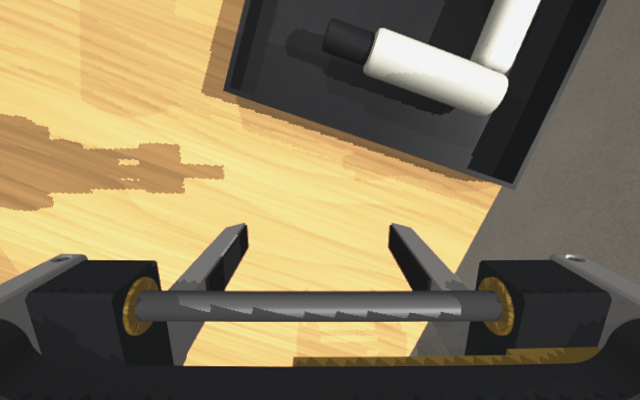

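Run:
```python
from h import *
import pickle
t=pickle.load(open('top0.pkl','rb'));s=pickle.load(open('scene0.pkl','rb'))
a=cv2.resize(t['image'][180:240,330:480],None,fx=5,fy=5,interpolation=cv2.INTER_CUBIC)
b=cv2.resize(s['image'][220:350,200:330],None,fx=4,fy=4,interpolation=cv2.INTER_CUBIC)[:520]
save(a,'ct');save(b,'cs')
c=cv2.resize(s['image'][115:245,335:465],None,fx=4,fy=4,interpolation=cv2.INTER_CUBIC);save(c,'cst')
d=cv2.resize(t['image'][110:240,160:310],None,fx=4,fy=4,interpolation=cv2.INTER_CUBIC);save(d,'ctt')
P=cloud(t)
for u,v in [(370,198),(370,205),(404,210),(440,213),(346,210),(460,215),(217,178),(240,182),(255,184),(211,135),(187,210),(232,160),(212,215)]:print(u,v,P[v,u].round(1))
Q=cloud(s)
print('scene')
for u,v in [(292,258),(268,279),(242,299),(362,128),(417,141),(385,176),(368,188),(310,262),(222,322)]:print(u,v,Q[v,u].round(1))
```

```text
370 198 [ 542.7 -113.9   91.4]
370 205 [ 524.2 -112.3  107.8]
404 210 [ 516.9 -192.1   85.9]
440 213 [ 511.9 -275.1   81.2]
346 210 [518.7 -61.1  56.9]
460 215 [ 511.3 -327.7   55.4]
217 178 [572.6 225.4 149.4]
240 182 [564.8 175.3 148.1]
255 184 [560.8 142.5 148.3]
211 135 [638.6 219.3 258.4]
187 210 [518.9 321.7  12.2]
232 160 [640.2 215.   31.5]
212 215 [496.4 241.2 106.8]
scene
292 258 [ 534.1 -126.2   90.5]
268 279 [ 527.2 -202.4   82.8]
242 299 [ 520.  -276.3   81.1]
362 128 [500.3 237.7 256.3]
417 141 [657.4 226.6 260.7]
385 176 [580.9 219.7 147.2]
368 188 [569.4 150.5 142.1]
310 262 [536.2 -62.9  37.8]
222 322 [ 509.7 -327.3   55.9]
```

Run:
```python
import cv2,numpy as np
a=[cv2.imread(f'pics/{n}.png') for n in('ct','cs')]
c=np.zeros((590,780,3),np.uint8)
c[:300,:750]=a[0]
cv2.imwrite('pics/m.png',c[:300])
b=[cv2.resize(cv2.imread(f'pics/{n}.png'),(400,400)) for n in('cs','cst')]
cv2.imwrite('pics/m2.png',np.hstack(b))
```

```text
(no output)
```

View pics/m.png

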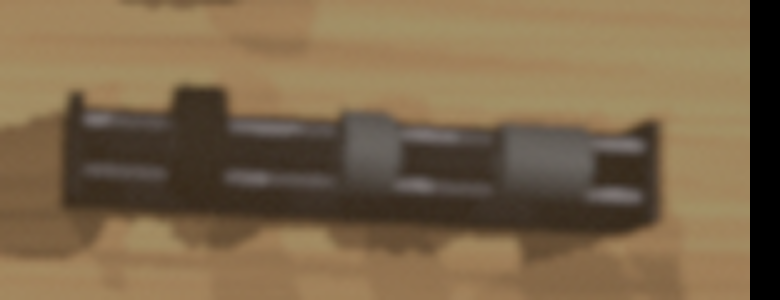

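View pics/m2.png

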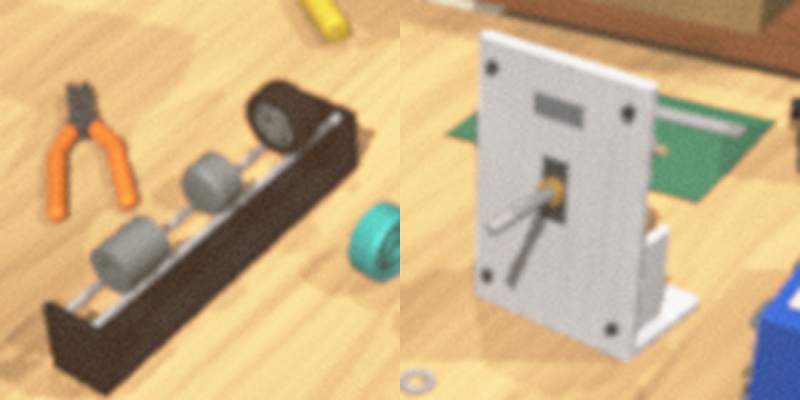

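View pics/ctt.png

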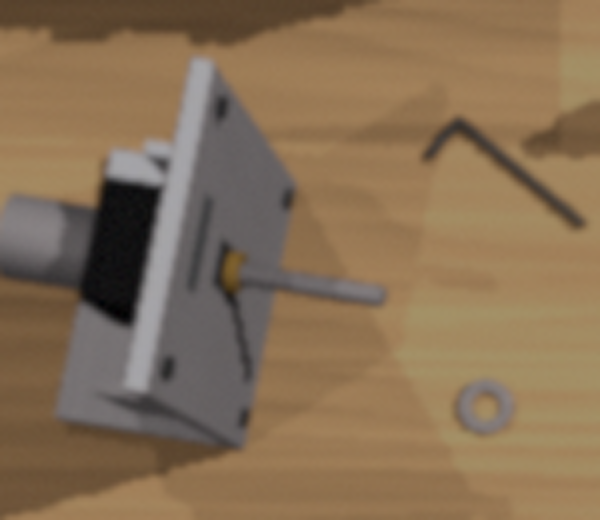

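Run:
```python
from h import *
import pickle
for n in('top','scene'):
    c=pickle.load(open(n+'0.pkl','rb'));P=cloud(c);X=P.reshape(-1,3);X=X[~np.isnan(X[:,0])]
    # axle
    m=(abs(X[:,2]-143)<14)&(X[:,1]>130)&(X[:,1]<212)&(abs(X[:,0]-568)<25)
    A=X[m];
    for _ in range(3):
        p=np.polyfit(A[:,1],A[:,0],1);r=abs(np.polyval(p,A[:,1])-A[:,0]);A=A[r<max(2.5*np.median(r),2)]
    print(n,'axle',len(A),'yaw',np.degrees(np.arctan(-p[0])),'x at 150,200',np.polyval(p,[150,200]),'z pct',np.percentile(A[:,2],[10,50,90,98]),'ymin',A[:,1].min())
    # plate front
    m=(X[:,2]>50)&(X[:,2]<255)&(X[:,1]>190)&(X[:,1]<260)&(X[:,0]>480)&(X[:,0]<670)
    B=X[m]
    pl=np.linalg.lstsq(np.c_[B[:,0],B[:,2],np.ones(len(B))],B[:,1],rcond=None)[0]
    for _ in range(8):
        r=B@np.array([pl[0],-1,pl[1]])+pl[2];k=abs(r)<max(4,2*np.median(abs(r)))
        pl=np.linalg.lstsq(np.c_[B[k,0],B[k,2],np.ones(k.sum())],B[k,1],rcond=None)[0]
    print(' plate',k.sum(),'yaw',np.degrees(np.arctan(pl[0])),'tilt',pl[1],'y at x=570',pl[0]*570+pl[1]*140+pl[2], 'res',r[k].std(),'x range',np.percentile(B[k,0],[1,99]))
    for nm,zlo,zhi,y0,y1 in(('wheel',80,110,-150,-90),('mid',72,95,-225,-165),('far',72,95,-320,-240)):
        m=(X[:,2]>zlo)&(X[:,2]<zhi)&(X[:,1]>y0)&(X[:,1]<y1)&(abs(X[:,0]-520)<40)
        B=X[m];print(' ',nm,len(B),B.min(0).round(1),B.max(0).round(1),B.mean(0).round(1))
    m=(X[:,2]>40)&(X[:,2]<75)&(X[:,1]>-345)&(X[:,1]<-40)&(abs(X[:,0]-515)<45)
    B=X[m];print(' rack',B.min(0),B.max(0))
    m=(X[:,2]>8)&(X[:,2]<75)&(X[:,1]>-345)&(X[:,1]<-40)&(abs(X[:,0]-515)<60)
    h=np.histogram(X[m][:,2],bins=range(8,78,5));print(h[0])
```

```text
top axle 177 yaw -8.780025804852276 x at 150,200 [562.83513744 570.55769885] z pct [142.04643515 145.15768699 148.47578461 150.25275083] ymin 141.14166116760202
 plate 1626 yaw -8.686856935766269 tilt -0.0026131113794880534 y at x=570 229.29614403157757 res 0.7072764253732199 x range [492.23314518 656.54791134]
  wheel 251 [ 495.  -125.1   80.3] [546.  -99.9 109.3] [ 518.9 -111.9   98.2]
  mid 190 [ 499.7 -204.6   73. ] [ 536.8 -178.2   93.3] [ 517.2 -190.6   84.7]
  far 278 [ 498.4 -294.1   72.6] [ 531.7 -251.    91.3] [ 514.4 -272.3   81.9]
 rack [ 489.14518235 -334.20446658   40.58094408] [547.31369787 -53.85037026  74.99527483]
[259  13   9   9  14   8  13  19 223 245  52  16  24]
scene axle 97 yaw -10.030117975764659 x at 150,200 [566.35131133 575.19476293] z pct [137.81157983 143.12637769 146.27952341 147.30645308] ymin 139.43601966830352
 plate 3556 yaw -8.647884242090349 tilt 0.0037538779323327276 y at x=570 228.52574356009725 res 1.7637087576908808 x range [493.88195878 659.52023254]
  wheel 263 [ 494.7 -131.5   80.2] [ 548.5 -101.3  105.2] [ 527.4 -118.7   93.9]
  mid 217 [ 500.7 -208.7   72.3] [ 539.  -179.9   91.7] [ 523.8 -196.9   82.6]
  far 282 [ 496.8 -295.9   72. ] [ 533.7 -252.8   86.6] [ 520.5 -276.4   80.7]
 rack [ 489.12370682 -334.32355222   40.07775357] [549.25929764 -52.60952388  74.95791287]
[141  61  52  53  52  46  54  63 368 229  99 113 130]
```

```bash
cat >> h.py <<'E'
def orient(yaw,lean):
    # yaw deg of stand/rack frame, lean deg (hand toward -y)
    a=np.radians(lean);z=np.array([0,np.sin(a),-np.cos(a)]);x=np.array([1.,0,0]);y=np.cross(z,x)
    return R.from_euler('z',yaw,degrees=True)*R.from_matrix(np.c_[x,y,z])
def cur():
    s=status.sense();q=s['eef_rot'];return np.array(s['position']),R.from_quat([q[1],q[2],q[3],q[0]]),s
def plan(pos,rot,step=45,astep=.14):
    p,r,s=cur();d=np.array(pos)-p;w=(rot*r.inv()).as_rotvec()
    n=int(np.ceil(max(np.linalg.norm(d)/step,np.linalg.norm(w)/astep,1)))
    print('t',round(s['t'],2),'p',p.round(1),'F',np.round(s['ft_force'],1),'gap',round(s['finger_gap'],1));print('total d',d.round(1),'w',w.round(4),'n',n,'per d',(d/n).round(1),'per w',(w/n).round(4))
E
python3 - <<'E'
from h import *
plan([515,-400,260],orient(-1.6,35))
E
```

```text
t 0.15 p [ 227.5 -608.4  204.6] F [-0.7 -0.4  0.6] gap 93.8
total d [287.5 208.4  55.4] w [ 0.5254 -0.3773  1.1458] n 10 per d [28.7 20.8  5.5] per w [ 0.0525 -0.0377  0.1146]
```

carry_out:
  series:
    - {"dx":29,"dy":21,"dz":15,"ax":0.0525,"ay":-0.0377,"az":0.1146,"fingers":-1}
    - {"dx":29,"dy":21,"dz":15,"ax":0.0525,"ay":-0.0377,"az":0.1146}
    - {"dx":29,"dy":21,"dz":15,"ax":0.0525,"ay":-0.0377,"az":0.1146}
    - {"dx":29,"dy":21,"dz":10,"ax":0.0525,"ay":-0.0377,"az":0.1146}
    - {"dx":29,"dy":21,"dz":0,"ax":0.0525,"ay":-0.0377,"az":0.1146}
    - {"dx":29,"dy":21,"dz":0,"ax":0.0525,"ay":-0.0377,"az":0.1146}
    - {"dx":29,"dy":21,"dz":0,"ax":0.0525,"ay":-0.0377,"az":0.1146}
    - {"dx":29,"dy":21,"dz":0,"ax":0.0525,"ay":-0.0377,"az":0.1146}
    - {"dx":29,"dy":21,"dz":0,"ax":0.0525,"ay":-0.0377,"az":0.1146}
    - {"dx":29,"dy":21,"dz":0,"ax":0.0525,"ay":-0.0377,"az":0.1146}

```text
invalid input
```

Run:
```python
from h import *
plan([515,-400,260],orient(-1.6,35));print(status.sense()['q'])
c=cam('wrist');save(c['image'],'w1')
import pickle;pickle.dump(c,open('w1.pkl','wb'))
```

```text
t 0.15 p [ 227.5 -608.4  204.6] F [-0.7 -0.4  0.6] gap 93.8
total d [287.5 208.4  55.4] w [ 0.5254 -0.3773  1.1458] n 10 per d [28.7 20.8  5.5] per w [ 0.0525 -0.0377  0.1146]
[-1.38712004e+00  2.45635405e-01  1.55872419e+00 -1.06158849e-05
  1.33871447e+00 -1.74151201e-01]
```

View pics/w1.png

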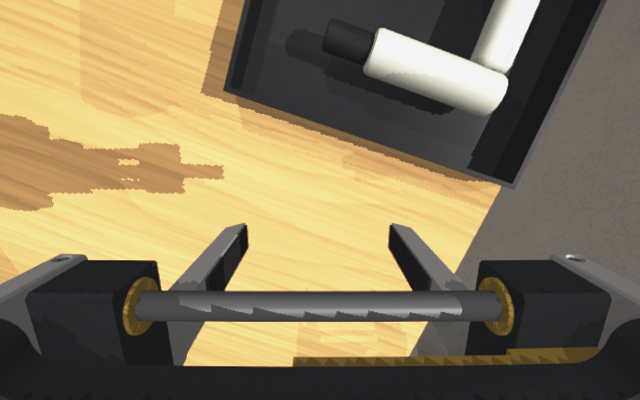

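carry_out:
  series:
    - {"dx":29,"dy":21,"dz":15,"ax":0.0525,"ay":-0.0377,"az":0.1146,"fingers":-1}
    - {"dx":29,"dy":21,"dz":15,"ax":0.0525,"ay":-0.0377,"az":0.1146,"fingers":-1}

```text
t: 0.4
position: [284.3, -564.5, 232.4]
eef_rot: [-0.069, 0.88, -0.469, -0.002]
ft_force: [0.7, 0.1, 0.2]
finger_gap: 94.1
```

carry_out:
  series:
    - {"dx":29,"dy":21,"dz":15,"ax":0.0525,"ay":-0.0377,"az":0.1146,"fingers":-1}
    - {"dx":29,"dy":21,"dz":10,"ax":0.0525,"ay":-0.0377,"az":0.1146,"fingers":-1}
    - {"dx":29,"dy":21,"dz":0,"ax":0.0525,"ay":-0.0377,"az":0.1146,"fingers":-1}
    - {"dx":29,"dy":21,"dz":0,"ax":0.0525,"ay":-0.0377,"az":0.1146,"fingers":-1}
    - {"dx":29,"dy":21,"dz":0,"ax":0.0525,"ay":-0.0377,"az":0.1146,"fingers":-1}
    - {"dx":29,"dy":21,"dz":0,"ax":0.0525,"ay":-0.0377,"az":0.1146,"fingers":-1}
    - {"dx":29,"dy":21,"dz":0,"ax":0.0525,"ay":-0.0377,"az":0.1146,"fingers":-1}
    - {"dx":29,"dy":21,"dz":0,"ax":0.0525,"ay":-0.0377,"az":0.1146,"fingers":-1}

```text
t: 1.2
position: [523.4, -391.0, 261.4]
eef_rot: [-0.31, 0.951, 0.008, 0.004]
ft_force: [0.4, -1.2, 0.6]
finger_gap: 93.9
```

Run:
```python
from h import *
plan([515,-400,260],orient(-1.6,35));print(status.sense()['q'])
c=cam('wrist');save(c['image'],'w2')
import pickle;pickle.dump(c,open('w2.pkl','wb'))
```

```text
t 1.2 p [ 523.4 -391.   261.4] F [ 0.4 -1.2  0.6] gap 93.9
total d [-8.4 -9.  -1.4] w [-0.0189  0.0121 -0.0403] n 1 per d [-8.4 -9.  -1.4] per w [-0.0189  0.0121 -0.0403]
[-0.96432936  0.50482926  1.22105302  0.36925129  1.93057391 -0.9410169 ]
```

View pics/w2.png

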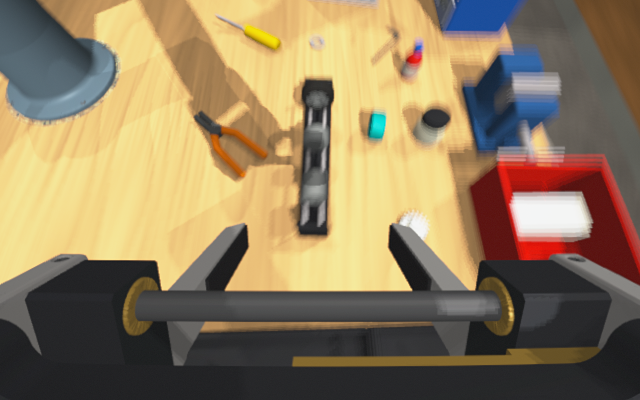

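carry_out:
  series:
    - {"dx":-4,"dy":20,"dz":-40,"ax":-0.019,"ay":0.012,"az":-0.04,"fingers":-1}
    - {"dx":0,"dy":20,"dz":-40,"ax":0,"ay":0,"az":0,"fingers":-1}
    - {"dx":0,"dy":0,"dz":0,"ax":0,"ay":0,"az":0,"fingers":-1}
    - {"dx":0,"dy":0,"dz":0,"ax":0,"ay":0,"az":0,"fingers":-1}

```text
t: 1.65
position: [524.9, -345.5, 177.3]
eef_rot: [-0.302, 0.953, -0.008, 0.003]
ft_force: [-1.3, -1.6, 0.0]
finger_gap: 94.1
```

Run:
```python
from h import *
plan([515,-340,170],orient(-1.6,35))
c=cam('wrist');save(c['image'],'w3')
save(cv2.resize(c['image'][60:230,250:390],None,fx=4,fy=3.5,interpolation=cv2.INTER_CUBIC),'w3c')
import pickle;pickle.dump(c,open('w3.pkl','wb'))
```

```text
t 1.65 p [ 524.9 -345.5  177.3] F [-1.3 -1.6  0. ] gap 94.1
total d [-9.9  5.5 -7.3] w [-0.0022  0.0015 -0.0099] n 1 per d [-9.9  5.5 -7.3] per w [-0.0022  0.0015 -0.0099]
```

View pics/w3.png

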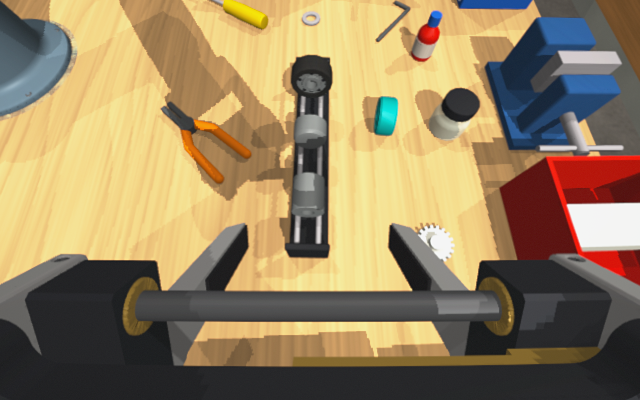

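View pics/w3c.png

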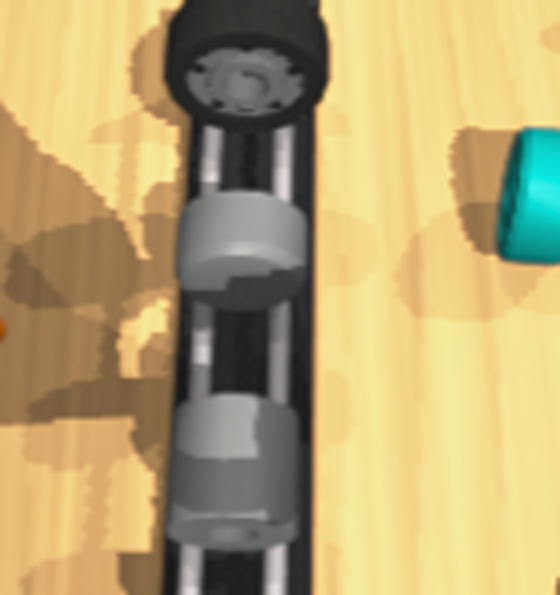

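```bash
cat > parts.py <<'E'
from h import *
def parts(c):
    P=cloud(c);X=P.reshape(-1,3);X=X[~np.isnan(X[:,0])]
    for nm,zlo,zhi,y0,y1 in(('wheel',85,115,-150,-85),('mid',76,95,-225,-165),('far',76,95,-320,-240)):
        m=(X[:,2]>zlo)&(X[:,2]<zhi)&(X[:,1]>y0)&(X[:,1]<y1)&(abs(X[:,0]-520)<40)
        B=X[m]
        if len(B)<10: continue
        # crest: fit x of circle: robust
        R0={'wheel':27,'mid':20,'far':18}[nm]
        from scipy.optimize import least_squares
        f=lambda p:np.hypot(B[:,0]-p[0]-p[2]*(B[:,1]-B[:,1].mean()),B[:,2]-p[1])-R0
        r=least_squares(f,[518,70,0],loss='soft_l1');print(nm,len(B),'cx,cz,slope',r.x.round(3),'y',np.percentile(B[:,1],[1,50,99]).round(1),'ymid',B[:,1].mean().round(1),'res',abs(r.fun).mean().round(2))
if __name__=='__main__':
    import pickle,sys
    for n in sys.argv[1:]:print(n);parts(pickle.load(open(n+'.pkl','rb')))
E
python3 parts.py w3 top0 scene0
```

```text
w3
wheel 842 cx,cz,slope [5.20594e+02 7.55690e+01 5.60000e-02] y [-125.5 -120.1 -102.9] ymid -117.3 res 2.94
mid 721 cx,cz,slope [5.17455e+02 6.85910e+01 3.10000e-02] y [-206.1 -195.8 -180. ] ymid -194.9 res 1.53
far 1026 cx,cz,slope [5.14637e+02 6.67720e+01 3.50000e-02] y [-292.9 -274.6 -253.2] ymid -274.2 res 0.62
top0
wheel 239 cx,cz,slope [5.21204e+02 7.69350e+01 4.00000e-02] y [-124.6 -112.5 -100. ] ymid -112.1 res 1.88
mid 178 cx,cz,slope [ 5.18674e+02  6.90400e+01 -2.30000e-02] y [-204.4 -190.7 -179. ] ymid -190.7 res 1.85
far 245 cx,cz,slope [5.15798e+02 6.73370e+01 1.10000e-02] y [-293.7 -272.4 -251.9] ymid -272.7 res 1.62
scene0
wheel 225 cx,cz,slope [ 5.21443e+02  7.45500e+01 -1.20000e-02] y [-128.3 -120.2 -103.1] ymid -118.2 res 3.03
mid 185 cx,cz,slope [5.18099e+02 6.80380e+01 9.90000e-02] y [-208.2 -197.  -181. ] ymid -196.2 res 1.96
far 240 cx,cz,slope [5.15417e+02 6.65710e+01 1.50000e-02] y [-295.  -276.4 -253.5] ymid -275.9 res 1.33
```

```bash
cat >> h.py <<'E'
def tcp_for(mid,yaw,lean,depth):
    o=orient(yaw,lean);return np.array(mid)+o.apply([0,0,depth]),o
E
python3 - <<'E'
from h import *
p,o=tcp_for([521.2,-113.5,77],-2.1,30,15);print(p)
plan(p+[0,0,70],o);plan(p,o)
E
```

```text
[ 521.47482782 -106.00503705   64.00961894]
t 1.7 p [ 524.7 -345.6  177. ] F [-0.1  0.1  0.5] gap 93.8
total d [ -3.3 239.6 -43. ] w [-0.0896  0.0037 -0.0184] n 6 per d [-0.5 39.9 -7.2] per w [-0.0149  0.0006 -0.0031]
t 1.7 p [ 524.7 -345.6  177. ] F [-0.1  0.1  0.5] gap 93.8
total d [  -3.3  239.6 -113. ] w [-0.0896  0.0037 -0.0184] n 6 per d [ -0.5  39.9 -18.8] per w [-0.0149  0.0006 -0.0031]
```

carry_out:
  series:
    - {"dx":-0.5,"dy":40,"dz":0,"ax":-0.015,"ay":0.0006,"az":-0.003,"fingers":-1}
    - {"dx":-0.5,"dy":40,"dz":0,"ax":-0.015,"ay":0.0006,"az":-0.003,"fingers":-1}
    - {"dx":-0.5,"dy":40,"dz":0,"ax":-0.015,"ay":0.0006,"az":-0.003,"fingers":-1}
    - {"dx":-0.5,"dy":40,"dz":0,"ax":-0.015,"ay":0.0006,"az":-0.003,"fingers":-1}
    - {"dx":-0.5,"dy":40,"dz":-8,"ax":-0.015,"ay":0.0006,"az":-0.003,"fingers":-1}
    - {"dx":-0.5,"dy":40,"dz":-20,"ax":-0.015,"ay":0.0006,"az":-0.003,"fingers":-1}
    - {"dx":0,"dy":10,"dz":-10,"ax":0,"ay":0,"az":0,"fingers":-1}
    - {"dx":0,"dy":0,"dz":0,"ax":0,"ay":0,"az":0,"fingers":-1}
    - {"dx":0,"dy":0,"dz":0,"ax":0,"ay":0,"az":0,"fingers":-1}

```text
t: 2.6
position: [530.1, -106.1, 158.3]
eef_rot: [-0.245, 0.969, -0.02, 0.021]
ft_force: [0.5, 0.4, 0.3]
finger_gap: 93.8
```

Run:
```python
from h import *
p,o=tcp_for([521.2,-113.5,77],-2.1,30,15)
plan(p,o)
c=cam('wrist');save(c['image'],'w4')
```

```text
t 2.6 p [ 530.1 -106.1  158.3] F [0.5 0.4 0.3] gap 93.8
total d [ -8.6   0.1 -94.3] w [0.029  0.0297 0.0133] n 3 per d [ -2.9   0.  -31.4] per w [0.0097 0.0099 0.0044]
```

View pics/w4.png

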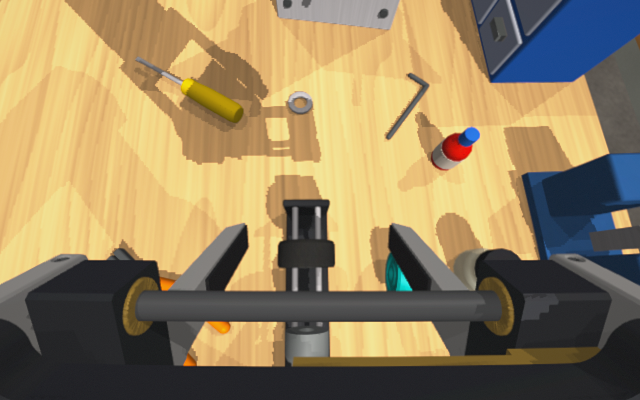

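Run:
```python
from h import *
import pickle
c=pickle.load(open('top0.pkl','rb'));P=cloud(c)
hsv=cv2.cvtColor(c['image'],cv2.COLOR_RGB2HSV);m=(abs(hsv[...,0].astype(int)-88)<10)&(hsv[...,1]>110)
m[:150]=0;m[190:]=0;m[:,:355]=0;m[:,400:]=0
X=P[m];print(m.sum(),np.nanpercentile(X,[2,98],axis=0).round(0))
```

```text
86 [[ 615. -157.   43.]
 [ 632. -129.   58.]]
```

carry_out:
  series:
    - {"dx":-4,"dy":0,"dz":-15,"ax":0.015,"ay":0.015,"az":0.007,"fingers":-1}
    - {"dx":-4.6,"dy":0,"dz":-25,"ax":0.014,"ay":0.015,"az":0.006,"fingers":-1}
    - {"dx":0,"dy":0,"dz":-30,"ax":0,"ay":0,"az":0,"fingers":-1}
    - {"dx":0,"dy":0,"dz":-20,"ax":0,"ay":0,"az":0,"fingers":-1}
    - {"dx":0,"dy":0,"dz":0,"ax":0,"ay":0,"az":0,"fingers":-1}
    - {"dx":0,"dy":0,"dz":0,"ax":0,"ay":0,"az":0,"fingers":-1}

```text
t: 3.25
position: [522.9, -115.8, 65.2]
eef_rot: [-0.259, 0.966, -0.022, 0.006]
ft_force: [0.2, 0.4, -0.3]
finger_gap: 94.0
```

Run:
```python
from h import *
p,o=tcp_for([521.2,-113.5,77],-2.1,30,15)
plan(p,o)
```

```text
t 3.25 p [ 522.9 -115.8   65.2] F [ 0.2  0.4 -0.3] gap 94.0
total d [-1.4  9.8 -1.2] w [0.0005 0.0007 0.0086] n 1 per d [-1.4  9.8 -1.2] per w [0.0005 0.0007 0.0086]
```

carry_out:
  series:
    - {"dx":-1.4,"dy":10,"dz":-1.2,"ax":0,"ay":0,"az":0.009,"fingers":-1}
    - {"dx":0,"dy":0,"dz":0,"ax":0,"ay":0,"az":0,"fingers":-1}
    - {"dx":0,"dy":0,"dz":0,"ax":0,"ay":0,"az":0,"fingers":-0.3}
    - {"dx":0,"dy":0,"dz":0,"ax":0,"ay":0,"az":0,"fingers":0.0}
    - {"dx":0,"dy":0,"dz":0,"ax":0,"ay":0,"az":0,"fingers":1.0}
    - {"dx":0,"dy":0,"dz":0,"ax":0,"ay":0,"az":0,"fingers":1.0}
    - {"dx":0,"dy":0,"dz":0,"ax":0,"ay":0,"az":0,"fingers":1.0}
  squeeze: 25

```text
t: 3.95
position: [523.7, -107.0, 67.8]
eef_rot: [-0.257, 0.966, -0.016, 0.008]
ft_force: [-1.9, 1.0, 1.1]
finger_gap: 56.9
```

Run:
```python
from h import *
p,o=tcp_for([521.2,-113.5,77],-2.1,30,15)
plan(p,o)
```

```text
t 3.95 p [ 523.7 -107.    67.8] F [-1.9  1.   1.1] gap 56.9
total d [-2.2  0.9 -3.8] w [ 0.0044  0.0065 -0.0013] n 1 per d [-2.2  0.9 -3.8] per w [ 0.0044  0.0065 -0.0013]
```

carry_out:
  series:
    - {"dx":-1.5,"dy":0,"dz":-4.5,"ax":0,"ay":0,"az":0,"fingers":-0.4}
    - {"dx":-0.5,"dy":0.5,"dz":-1,"ax":0.004,"ay":0.006,"az":0,"fingers":-0.4}
    - {"dx":0,"dy":0,"dz":0,"ax":0,"ay":0,"az":0,"fingers":-0.3}

```text
t: 4.25
position: [521.4, -106.5, 61.8]
eef_rot: [-0.259, 0.966, -0.017, 0.005]
ft_force: [0.6, 0.1, 0.5]
finger_gap: 62.1
```

Run:
```python
from h import *
p,o=tcp_for([521.2,-113.5,77],-2.1,30,15)
plan(p,o)
```

```text
t 4.25 p [ 521.4 -106.5   61.8] F [0.6 0.1 0.5] gap 62.1
total d [0.1 0.5 2.2] w [ 0.0001 -0.0001 -0.0011] n 1 per d [0.1 0.5 2.2] per w [ 0.0001 -0.0001 -0.0011]
```

Good; close now.

carry_out:
  series:
    - {"dx":0,"dy":0,"dz":0,"ax":0,"ay":0,"az":0,"fingers":1}
    - {"dx":0,"dy":0,"dz":0,"ax":0,"ay":0,"az":0,"fingers":1}
    - {"dx":0,"dy":0,"dz":0,"ax":0,"ay":0,"az":0,"fingers":1}
    - {"dx":0,"dy":0,"dz":0,"ax":0,"ay":0,"az":0,"fingers":1}

```text
t: 4.65
position: [521.2, -106.4, 61.6]
eef_rot: [-0.259, 0.966, -0.017, 0.004]
ft_force: [0.2, 0.2, -0.2]
finger_gap: 53.4
```

Run:
```python
from h import *
p,o=tcp_for([521.2,-113.5,77],-2.1,30,15)
plan(p,o)
```

```text
t 4.65 p [ 521.2 -106.4   61.6] F [ 0.2  0.2 -0.2] gap 53.4
total d [0.2 0.4 2.4] w [-0.0004 -0.0007 -0.0011] n 1 per d [0.2 0.4 2.4] per w [-0.0004 -0.0007 -0.0011]
```

```bash
cat >> h.py <<'E'
SY=-8.7
def stand_goal(mid,off,yaw=None,lean=30):
    yaw=SY if yaw is None else yaw
    return np.array(mid)+R.from_euler('z',yaw,degrees=True).apply(off),orient(yaw,lean)
E
python3 - <<'E'
from h import *
p,o=stand_goal([553,75,143],[0,7.1,-15.4])
plan(p,o)
E
```

```text
t 4.65 p [ 521.2 -106.4   61.6] F [ 0.2  0.2 -0.2] gap 53.4
total d [ 32.8 188.4  66. ] w [-0.0004 -0.0007 -0.1163] n 5 per d [ 6.6 37.7 13.2] per w [-0.0001 -0.0001 -0.0233]
```

carry_out:
  series:
    - {"dx":0,"dy":0,"dz":20,"ax":0,"ay":0,"az":0,"fingers":1}
    - {"dx":0,"dy":0,"dz":30,"ax":0,"ay":0,"az":0,"fingers":1}
    - {"dx":2,"dy":20,"dz":16,"ax":0,"ay":0,"az":-0.02,"fingers":1}
    - {"dx":8,"dy":40,"dz":0,"ax":0,"ay":0,"az":-0.025,"fingers":1}
    - {"dx":8,"dy":40,"dz":0,"ax":0,"ay":0,"az":-0.025,"fingers":1}
    - {"dx":8,"dy":40,"dz":0,"ax":0,"ay":0,"az":-0.025,"fingers":1}
    - {"dx":7,"dy":35,"dz":0,"ax":0,"ay":0,"az":-0.02,"fingers":1}
    - {"dx":0,"dy":0,"dz":0,"ax":0,"ay":0,"az":0,"fingers":1}
    - {"dx":0,"dy":0,"dz":0,"ax":0,"ay":0,"az":0,"fingers":1}
    - {"dx":0,"dy":0,"dz":0,"ax":0,"ay":0,"az":0,"fingers":1}

```text
t: 5.65
position: [554.7, 73.2, 130.2]
eef_rot: [-0.258, 0.963, -0.076, 0.021]
ft_force: [0.1, -0.0, -0.2]
finger_gap: 53.5
```

Run:
```python
from h import *
p,o=stand_goal([553,75,143],[0,7.1,-15.4])
plan(p,o)
import pickle
for n in('wrist','scene','top'):
    c=cam(n);pickle.dump(c,open(n+'5.pkl','wb'));save(c['image'],n+'5')
```

```text
t 5.65 p [554.7  73.2 130.2] F [ 0.1 -0.  -0.2] gap 53.5
total d [-0.6  8.8 -2.6] w [0.0009 0.0012 0.0066] n 1 per d [-0.6  8.8 -2.6] per w [0.0009 0.0012 0.0066]
```

View pics/wrist5.png

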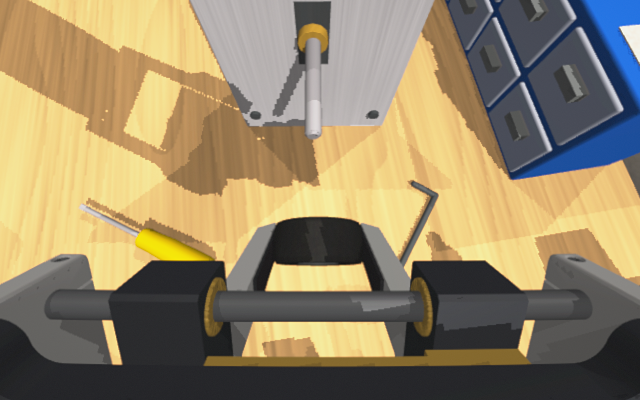

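```bash
cat > axle.py <<'E'
from h import *
import pickle,sys
from scipy.optimize import least_squares
def axle(c,yr=(148,212)):
    P=cloud(c);X=P.reshape(-1,3);X=X[~np.isnan(X[:,0])]
    m=(X[:,2]>132)&(X[:,2]<160)&(X[:,1]>yr[0])&(X[:,1]<yr[1])&(abs(X[:,0]-568-(X[:,1]-180)*.15)<12)
    B=X[m]
    f=lambda p:np.hypot((B[:,0]-p[0]-p[2]*(B[:,1]-180))*.988,B[:,2]-p[1]-p[3]*(B[:,1]-180))-6
    r=least_squares(f,[568,142,.153,0],loss='soft_l1',bounds=([550,130,.1,-.05],[590,150,.2,.05]))
    r2=least_squares(lambda q:np.hypot((B[:,0]-q[0]-.153*(B[:,1]-180))*.988,B[:,2]-q[1])-6,[568,142],loss='soft_l1')
    print('axle n',len(B),'x180,z,slopex,slopez',r.x.round(3),'res',abs(r.fun).mean().round(2),'fixed-slope',r2.x.round(2))
    m=(X[:,2]>50)&(X[:,2]<255)&(X[:,1]>200)&(X[:,1]<255)&(X[:,0]>500)&(X[:,0]<650)
    B=X[m];k=np.ones(len(B),bool)
    for _ in range(8):
        pl=np.linalg.lstsq(np.c_[B[k,0]-575,B[k,2]-140,np.ones(k.sum())],B[k,1],rcond=None)[0]
        rr=B[:,0:1]*0;rr=np.c_[B[:,0]-575,B[:,2]-140,np.ones(len(B))]@pl-B[:,1];k=abs(rr)<max(2,2*np.median(abs(rr[k])))
    print('plate n',k.sum(),'yaw',np.degrees(np.arctan(pl[0])),'y@575',pl[2],'tilt',pl[1])
    m=(X[:,2]>132)&(X[:,2]<160)&(X[:,1]>130)&(X[:,1]<212)&(abs(X[:,0]-568-(X[:,1]-180)*.15)<9)
    print('axle ymin',np.percentile(X[m][:,1],[0.3,1,3]))
for n in sys.argv[1:]:
    print(n);axle(pickle.load(open(n+'.pkl','rb')))
E
python3 axle.py wrist5 scene5 top5 top0 scene0
python3 - <<'E'
from h import *
import pickle
from scipy.optimize import least_squares
c=pickle.load(open('wrist5.pkl','rb'));P=cloud(c);X=P[200:270,270:370].reshape(-1,3);X=X[~np.isnan(X[:,0])]
m=(X[:,2]>155);B=X[m]
r=least_squares(lambda p:np.hypot(B[:,0]-p[0]-.153*(B[:,1]-70),B[:,2]-p[1])-27,[555,145],loss='soft_l1')
print(len(B),r.x,abs(r.fun).mean(),np.percentile(B[:,1],[1,50,99]),B[:,2].max())
E
```

```text
wrist5
axle n 1237 x180,z,slopex,slopez [5.67435e+02 1.40398e+02 1.53000e-01 0.00000e+00] res 0.34 fixed-slope [567.43 140.4 ]
plate n 17009 yaw -8.651071938324392 y@575 229.10260698280828 tilt -0.002393922284460004
axle ymin [141.49127759 141.60571926 142.20040376]
scene5
axle n 85 x180,z,slopex,slopez [ 5.68137e+02  1.40249e+02  1.55000e-01 -1.90000e-02] res 1.05 fixed-slope [568.13 140.24]
plate n 2183 yaw -8.824905866928423 y@575 227.7541560051889 tilt 0.002566487545275109
axle ymin [138.42632163 138.56382451 140.66576805]
top5
axle n 157 x180,z,slopex,slopez [ 5.68028e+02  1.41089e+02  1.43000e-01 -7.00000e-03] res 1.21 fixed-slope [568.05 141.1 ]
plate n 1411 yaw -8.631322046221921 y@575 228.54266745445662 tilt -0.0022935980019482827
axle ymin [141.53361958 141.92758444 143.0736546 ]
top0
axle n 159 x180,z,slopex,slopez [ 5.67999e+02  1.41003e+02  1.59000e-01 -6.00000e-03] res 1.28 fixed-slope [567.98 141.01]
plate n 1418 yaw -8.618109299200055 y@575 228.5419725360261 tilt -0.0019723128049022876
axle ymin [141.4966308  142.35620166 143.03959635]
scene0
axle n 87 x180,z,slopex,slopez [ 5.68047e+02  1.39935e+02  1.79000e-01 -4.00000e-03] res 1.16 fixed-slope [567.97 139.91]
plate n 2248 yaw -8.637551245337601 y@575 227.7543391010184 tilt 0.004332265977993188
axle ymin [139.69694703 140.27722756 141.20817637]
4137 [553.91718424 145.35367555] 0.889149994603083 [51.68498653 65.70857139 80.24940163] 174.2522366093823
```

```bash
sed -i 's/^SY=.*/SY=-8.65/' h.py
cat >> h.py <<'E'
def onaxle(dist,z=140.5,dx=0):
    # point on axle line at distance from plate
    u=R.from_euler('z',SY,degrees=True).apply([dx,-dist,0]);return np.array([575.1,229,z])+u
E
python3 - <<'E'
from h import *
p,o=stand_goal(onaxle(120),[0,7.1,-15.4]);print(onaxle(120),onaxle(20))
plan(p,o)
E
```

```text
[557.05222331 110.36493876 140.5       ] [572.09203722 209.22748979 140.5       ]
t 5.8 p [554.9  72.7 130.3] F [ 0.4 -0.  -1.1] gap 53.3
total d [ 3.2 44.7 -5.2] w [0.0008 0.0013 0.0087] n 2 per d [ 1.6 22.3 -2.6] per w [0.0004 0.0007 0.0044]
```

carry_out:
  series:
    - {"dx":1,"dy":22,"dz":-3,"ax":0,"ay":0.001,"az":0.008,"fingers":1}
    - {"dx":2,"dy":22,"dz":-2,"ax":0,"ay":0,"az":0,"fingers":1}
    - {"dx":0,"dy":5,"dz":0,"ax":0,"ay":0,"az":0,"fingers":1}
    - {"dx":0,"dy":0,"dz":0,"ax":0,"ay":0,"az":0,"fingers":1}
    - {"dx":0,"dy":0,"dz":0,"ax":0,"ay":0,"az":0,"fingers":1}

```text
t: 6.3
position: [559.3, 117.8, 125.1]
eef_rot: [-0.257, 0.963, -0.076, 0.021]
ft_force: [1.2, 0.4, -1.0]
finger_gap: 53.3
```

```bash
python3 - <<'E'
from h import *
p,o=stand_goal(onaxle(120),[0,7.1,-15.4])
plan(p,o)
import pickle
c=cam('wrist');pickle.dump(c,open('w6.pkl','wb'));save(c['image'],'w6')
from scipy.optimize import least_squares
P=cloud(c);X=P[200:270,270:370].reshape(-1,3);X=X[~np.isnan(X[:,0])]
m=(X[:,2]>148);B=X[m]
r=least_squares(lambda p:np.hypot(B[:,0]-p[0]-.153*(B[:,1]-110),B[:,2]-p[1])-27,[555,145],loss='soft_l1')
print(len(B),r.x,abs(r.fun).mean(),np.percentile(B[:,1],[1,50,99]),B[:,2].max())
E
python3 axle.py w6
```

```text
t 6.3 p [559.3 117.8 125.1] F [ 1.2  0.4 -1. ] gap 53.3
total d [-1.2 -0.4 -0. ] w [0.002  0.0007 0.0075] n 1 per d [-1.2 -0.4 -0. ] per w [0.002  0.0007 0.0075]
4211 [557.90117145 140.22827463] 0.9154688863492263 [ 95.90111502 110.20923362 124.86101607] 169.5467583973555
w6
axle n 1571 x180,z,slopex,slopez [ 5.67455e+02  1.40412e+02  1.53000e-01 -1.00000e-03] res 0.38 fixed-slope [567.45 140.41]
plate n 28810 yaw -8.635349177805983 y@575 229.16629317151953 tilt 0.0005694935464717332
axle ymin [141.66606362 141.96396168 142.62814131]
```

View pics/w6.png

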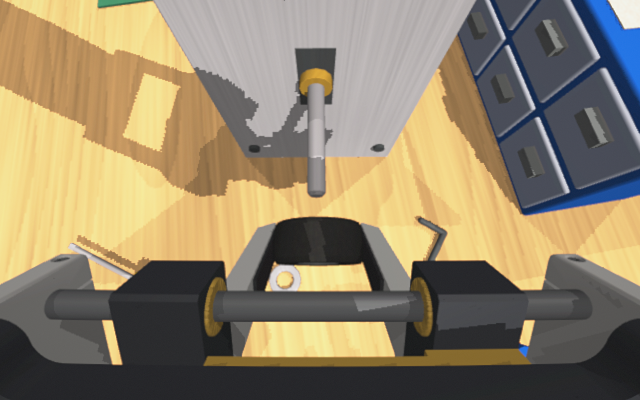

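carry_out:
  series:
    - {"dx":-1.1,"dy":0,"dz":0.2,"ax":0.002,"ay":0.001,"az":0.0075,"fingers":1}
    - {"dx":0.8,"dy":5,"dz":0,"ax":0,"ay":0,"az":0,"fingers":1}
    - {"dx":1.2,"dy":8,"dz":0,"ax":0,"ay":0,"az":0,"fingers":1}
    - {"dx":1.2,"dy":8,"dz":0,"ax":0,"ay":0,"az":0,"fingers":1}
    - {"dx":0.6,"dy":4,"dz":0,"ax":0,"ay":0,"az":0,"fingers":1}
    - {"dx":0,"dy":0,"dz":0,"ax":0,"ay":0,"az":0,"fingers":1}

```text
t: 6.95
position: [562.8, 143.2, 125.7]
eef_rot: [-0.258, 0.963, -0.074, 0.02]
ft_force: [0.2, -0.5, -0.6]
finger_gap: 53.5
```

Run:
```python
from h import *
p,o=stand_goal(onaxle(93),[0,7.1,-15.4])
plan(p,o)
c=cam('wrist');save(c['image'],'w7')
```

```text
t 6.95 p [562.8 143.2 125.7] F [ 0.2 -0.5 -0.6] gap 53.5
total d [-0.6  0.9 -0.6] w [-0.      0.0002  0.0019] n 1 per d [-0.6  0.9 -0.6] per w [-0.      0.0002  0.0019]
```

View pics/w7.png

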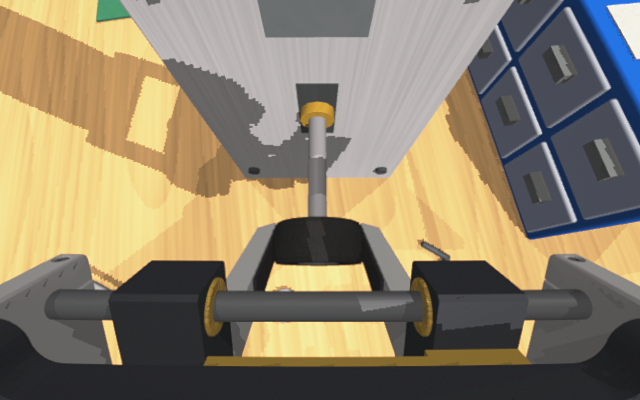

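carry_out:
  series:
    - {"dx":0.6,"dy":8,"dz":-0.4,"ax":0,"ay":0,"az":0.002,"fingers":1}
    - {"dx":1.3,"dy":9,"dz":0,"ax":0,"ay":0,"az":0,"fingers":1}
    - {"dx":1.3,"dy":9,"dz":0,"ax":0,"ay":0,"az":0,"fingers":1}
    - {"dx":1.3,"dy":9,"dz":0,"ax":0,"ay":0,"az":0,"fingers":1}
    - {"dx":0,"dy":0,"dz":0,"ax":0,"ay":0,"az":0,"fingers":1}

```text
t: 7.5
position: [567.5, 181.2, 125.2]
eef_rot: [-0.258, 0.963, -0.073, 0.02]
ft_force: [0.1, 0.7, -0.2]
finger_gap: 53.2
```

Run:
```python
from h import *
p,o=stand_goal(onaxle(50),[0,7.1,-15.4])
plan(p,o)
```

```text
t 7.5 p [567.5 181.2 125.2] F [ 0.1  0.7 -0.2] gap 53.2
total d [ 1.1  5.3 -0.1] w [-0.0001  0.0001 -0.0002] n 1 per d [ 1.1  5.3 -0.1] per w [-0.0001  0.0001 -0.0002]
```

carry_out:
  series:
    - {"dx":1.5,"dy":9,"dz":0,"ax":0,"ay":0,"az":0,"fingers":1}
    - {"dx":1.4,"dy":9,"dz":0,"ax":0,"ay":0,"az":0,"fingers":1}
    - {"dx":1.3,"dy":9,"dz":0,"ax":0,"ay":0,"az":0,"fingers":1}
    - {"dx":0.5,"dy":3,"dz":0,"ax":0,"ay":0,"az":0,"fingers":1}
    - {"dx":0.3,"dy":2,"dz":0,"ax":0,"ay":0,"az":0,"fingers":1}

```text
t: 8.0
position: [572.9, 215.6, 125.1]
eef_rot: [-0.257, 0.963, -0.072, 0.019]
ft_force: [-6.6, -14.6, 6.1]
finger_gap: 53.1
```

Run:
```python
from h import *
p,o=stand_goal(onaxle(20),[0,7.1,-15.4])
plan(p,o)
```

```text
t 8.0 p [572.9 215.6 125.1] F [ -6.6 -14.6   6.1] gap 53.1
total d [ 0.3  0.7 -0. ] w [ 0.0019  0.0001 -0.0012] n 1 per d [ 0.3  0.7 -0. ] per w [ 0.0019  0.0001 -0.0012]
```

carry_out:
  series:
    - {"dx":0.3,"dy":1.5,"dz":0,"ax":0,"ay":0,"az":0,"fingers":1}
    - {"dx":0.2,"dy":1,"dz":0,"ax":0,"ay":0,"az":0,"fingers":1}

```text
t: 8.2
position: [573.1, 215.3, 124.7]
eef_rot: [-0.254, 0.964, -0.071, 0.019]
ft_force: [-2.9, -4.1, 0.7]
finger_gap: 53.1
```

Run:
```python
from h import *
p,o=stand_goal(onaxle(20),[0,7.1,-15.4])
plan(p,o)
import pickle
for n in('wrist','scene'):
    c=cam(n);pickle.dump(c,open(n+'8.pkl','wb'));save(c['image'],n+'8')
    if n=='scene':save(cv2.resize(c['image'][115:245,335:465],None,fx=4,fy=4,interpolation=cv2.INTER_CUBIC),'s8c')
```

```text
t 8.2 p [573.1 215.3 124.7] F [-2.9 -4.1  0.7] gap 53.1
total d [0.  1.  0.4] w [ 0.0088 -0.0007 -0.0032] n 1 per d [0.  1.  0.4] per w [ 0.0088 -0.0007 -0.0032]
```

View pics/wrist8.png

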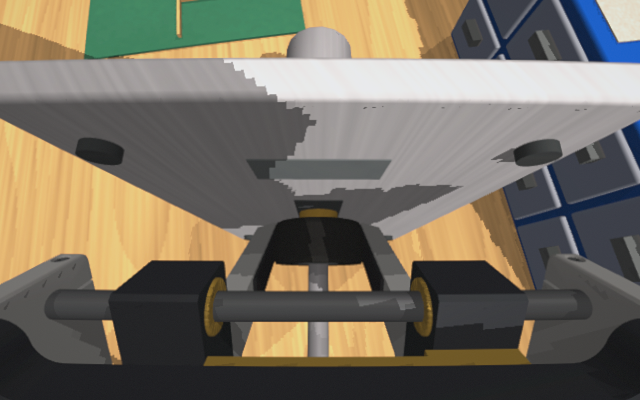

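View pics/s8c.png

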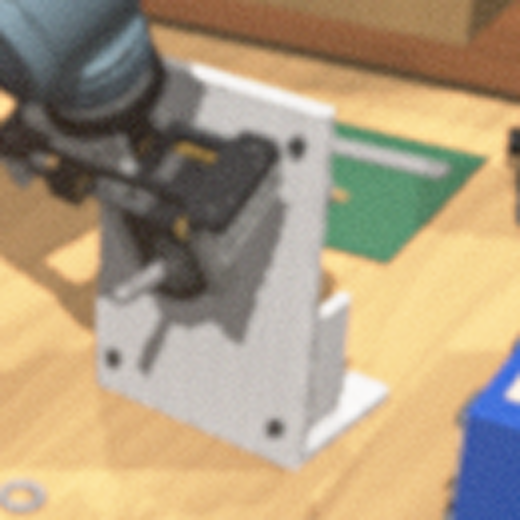

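```bash
cat > held.py <<'E'
from h import *
def held(c,R0,roi=(200,270,270,370),zmin=None):
    a,b,d,e=roi
    P=cloud(c);X=P[a:b,d:e].reshape(-1,3);X=X[~np.isnan(X[:,0])]
    B=X[(X[:,2]>zmin)]
    u=R.from_euler('z',SY,degrees=True).inv().apply(B-np.array([575.1,229,140.5]))  # stand frame: x side, -y dist
    k=(u[:,1]<-2)&(abs(u[:,0])<R0*.8);u=u[k]
    top=np.percentile(u[:,2],99)
    k2=u[:,2]>top-3
    print('n',len(u),'dist range of crest',np.percentile(-u[k2,1],[1,50,99]).round(1),'top z above axle',top.round(1),'side mean x',u[:,0].mean().round(2))
if __name__=='__main__':
    import pickle
    held(pickle.load(open('w6.pkl','rb')),27,zmin=155)
    held(pickle.load(open('wrist8.pkl','rb')),27,zmin=155)
E
python3 held.py
```

```text
n 3451 dist range of crest [107.1 118.9 130.1] top z above axle 27.8 side mean x 0.25
n 3465 dist range of crest [ 8.5 20.6 31.4] top z above axle 27.3 side mean x -0.1
```

carry_out:
  series:
    - {"dx":0.4,"dy":2.5,"dz":0.3,"ax":0.009,"ay":0,"az":-0.003,"fingers":1}
    - {"dx":0.4,"dy":2.5,"dz":0,"ax":0,"ay":0,"az":0,"fingers":1}

```text
t: 8.5
position: [573.4, 215.4, 124.3]
eef_rot: [-0.253, 0.964, -0.072, 0.018]
ft_force: [-5.9, -15.0, 6.7]
finger_gap: 53.1
```

Run:
```python
from h import *
p,o=stand_goal(onaxle(20),[0,7.1,-15.4])
plan(p,o)
from held import held
import pickle
c=cam('wrist');pickle.dump(c,open('w9.pkl','wb'));held(c,27,zmin=155)
```

```text
t 8.5 p [573.4 215.4 124.3] F [ -5.9 -15.    6.7] gap 53.1
total d [-0.2  0.9  0.8] w [ 0.0095 -0.0026 -0.0021] n 1 per d [-0.2  0.9  0.8] per w [ 0.0095 -0.0026 -0.0021]
n 3495 dist range of crest [ 8.6 20.4 31.7] top z above axle 27.0 side mean x -0.0
```

carry_out:
  series:
    - {"dx":0,"dy":0,"dz":0,"ax":0,"ay":0,"az":0,"fingers":-0.4}
    - {"dx":0,"dy":0,"dz":0,"ax":0,"ay":0,"az":0,"fingers":-0.5}
    - {"dx":0,"dy":0,"dz":0,"ax":0,"ay":0,"az":0,"fingers":-0.6}
    - {"dx":-2,"dy":-10,"dz":15,"ax":0,"ay":0,"az":0,"fingers":-0.8}
    - {"dx":-3,"dy":-20,"dz":32,"ax":0,"ay":0,"az":0,"fingers":-1}
    - {"dx":-3,"dy":-20,"dz":32,"ax":0,"ay":0,"az":0,"fingers":-1}
    - {"dx":-4,"dy":-25,"dz":10,"ax":0,"ay":0,"az":0,"fingers":-1}
    - {"dx":-3,"dy":-25,"dz":0,"ax":0,"ay":0,"az":0,"fingers":-1}
    - {"dx":0,"dy":0,"dz":0,"ax":0,"ay":0,"az":0,"fingers":-1}
    - {"dx":0,"dy":0,"dz":0,"ax":0,"ay":0,"az":0,"fingers":-1}

```text
t: 9.55
position: [557.4, 113.8, 217.4]
eef_rot: [-0.254, 0.964, -0.071, 0.019]
ft_force: [-1.1, 0.7, -0.9]
finger_gap: 93.7
```

```bash
cat > onax.py <<'E'
from h import *
def prof(c):
    P=cloud(c);X=P.reshape(-1,3);X=X[~np.isnan(X[:,0])]
    u=R.from_euler('z',SY,degrees=True).inv().apply(X-np.array([575.1,229,140.5]))
    k=(abs(u[:,0])<4)&(u[:,1]<-1)&(u[:,1]>-110)&(u[:,2]>-3)&(u[:,2]<45);u=u[k]
    b=np.arange(0,112,4)
    i=np.digitize(-u[:,1],b)
    print([(int(b[j-1]),float(np.median(u[i==j,2]).round(1))) for j in range(1,len(b)) if (i==j).sum()>3])
    return u
E
python3 - <<'E'
from h import *
p,o=tcp_for([515.2,-273.5,67],-2.1,30,15)
plan(p+[0,0,110],o)
from onax import prof
import pickle
c=cam('wrist');pickle.dump(c,open('w10.pkl','wb'));save(c['image'],'w10')
u=prof(c)
k=u[:,2]>20;print('wheel',np.percentile(-u[k,1],[1,99]))
E
```

```text
t 9.55 p [557.4 113.8 217.4] F [-1.1  0.7 -0.9] gap 93.7
total d [ -41.9 -379.8  -53.3] w [ 0.0091 -0.0013  0.1109] n 9 per d [ -4.7 -42.2  -5.9] per w [ 0.001  -0.0001  0.0123]
[(0, 13.3), (8, 24.3), (12, 25.0), (16, 25.0), (20, 25.2), (24, 24.9), (28, 23.3), (32, 7.4), (36, 5.2), (40, 5.2), (44, 5.0), (48, 5.4), (52, 5.1), (56, 5.5), (60, 5.5), (64, 5.4), (68, 5.3), (72, 5.2), (76, 5.4), (80, 5.6), (84, 4.8), (88, -0.6)]
wheel [ 1.25397875 32.56925401]
```

View pics/w10.png

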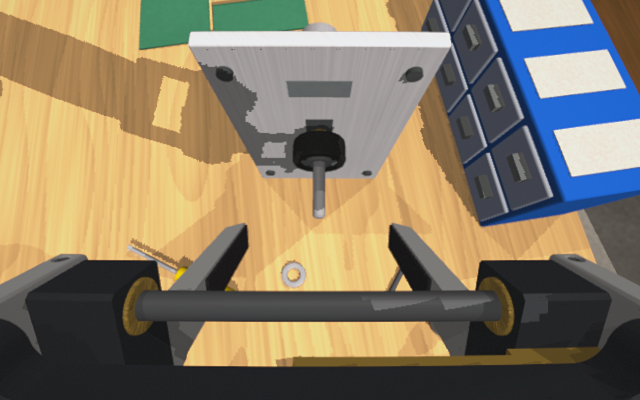

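Run:
```python
from h import *
import pickle
for n in('w3','scene0','top0'):
    X=cloud(pickle.load(open(n+'.pkl','rb'))).reshape(-1,3)
    m=(X[:,1]>-245)&(X[:,1]<-210)&(abs(X[:,0]-517)<40)
    B=X[m];xb=np.round((B[:,0]-517)/6)*6
    print(n,[(int(v),np.percentile(B[xb==v,2],[5,50,95]).round(0).tolist()) for v in np.unique(xb)])
```

```text
w3 [(-42, [-1.0, -1.0, 0.0]), (-36, [-1.0, -0.0, 1.0]), (-30, [-1.0, -0.0, 1.0]), (-24, [-1.0, 5.0, 6.0]), (-18, [6.0, 51.0, 52.0]), (-12, [7.0, 52.0, 54.0]), (-6, [5.0, 6.0, 6.0]), (0, [5.0, 6.0, 7.0]), (6, [5.0, 6.0, 52.0]), (12, [51.0, 52.0, 53.0]), (18, [5.0, 6.0, 7.0]), (24, [-1.0, 4.0, 6.0]), (30, [-2.0, -0.0, 1.0]), (36, [-1.0, -0.0, 1.0]), (42, [-1.0, 0.0, 1.0])]
scene0 [(-18, [3.0, 6.0, 7.0]), (-12, [3.0, 7.0, 53.0]), (-6, [3.0, 6.0, 51.0]), (0, [4.0, 6.0, 8.0]), (6, [3.0, 6.0, 8.0]), (12, [5.0, 49.0, 53.0]), (18, [4.0, 6.0, 53.0]), (24, [-3.0, 3.0, 7.0]), (30, [-3.0, -1.0, 3.0]), (36, [-2.0, 0.0, 2.0]), (42, [-2.0, 0.0, 2.0])]
top0 [(-42, [-4.0, 0.0, 2.0]), (-36, [-2.0, 1.0, 4.0]), (-30, [-4.0, 0.0, 5.0]), (-24, [-0.0, 4.0, 10.0]), (-18, [2.0, 6.0, 8.0]), (-12, [3.0, 50.0, 55.0]), (-6, [49.0, 49.0, 49.0]), (0, [3.0, 6.0, 11.0]), (6, [2.0, 6.0, 9.0]), (12, [2.0, 50.0, 56.0]), (18, [5.0, 8.0, 43.0]), (24, [-1.0, 4.0, 10.0]), (30, [-4.0, 0.0, 4.0]), (36, [-5.0, 0.0, 4.0]), (42, [-5.0, -2.0, 0.0])]
```

carry_out:
  series:
    - {"dx":-5,"dy":-45,"dz":0,"ax":0.001,"ay":0,"az":0.012,"fingers":-1}
    - {"dx":-5,"dy":-45,"dz":0,"ax":0.001,"ay":0,"az":0.012,"fingers":-1}
    - {"dx":-5,"dy":-45,"dz":0,"ax":0.001,"ay":0,"az":0.012,"fingers":-1}
    - {"dx":-5,"dy":-45,"dz":0,"ax":0.001,"ay":0,"az":0.012,"fingers":-1}
    - {"dx":-5,"dy":-45,"dz":0,"ax":0.001,"ay":0,"az":0.012,"fingers":-1}
    - {"dx":-5,"dy":-45,"dz":-5,"ax":0.001,"ay":0,"az":0.012,"fingers":-1}
    - {"dx":-5,"dy":-45,"dz":-20,"ax":0.001,"ay":0,"az":0.012,"fingers":-1}
    - {"dx":-5,"dy":-45,"dz":-20,"ax":0.001,"ay":0,"az":0.012,"fingers":-1}
    - {"dx":-2,"dy":-20,"dz":-10,"ax":0.001,"ay":0,"az":0.012,"fingers":-1}
    - {"dx":0,"dy":0,"dz":0,"ax":0,"ay":0,"az":0,"fingers":-1}

```text
t: 10.6
position: [513.6, -266.6, 156.1]
eef_rot: [-0.262, 0.965, -0.008, 0.0]
ft_force: [0.7, 0.8, 0.2]
finger_gap: 94.4
```

Run:
```python
from h import *
p,o=tcp_for([515.2,-273.5,67],-2.1,30,15)
plan(p,o)
```

```text
t 10.6 p [ 513.6 -266.6  156.1] F [0.7 0.8 0.2] gap 94.4
total d [   1.9    0.6 -102.1] w [-0.0067 -0.0039 -0.0207] n 3 per d [  0.6   0.2 -34. ] per w [-0.0022 -0.0013 -0.0069]
```

carry_out:
  series:
    - {"dx":2,"dy":0,"dz":-25,"ax":-0.006,"ay":-0.004,"az":-0.02,"fingers":-1}
    - {"dx":0,"dy":1,"dz":-35,"ax":0,"ay":0,"az":0,"fingers":-1}
    - {"dx":0,"dy":1,"dz":-25,"ax":0,"ay":0,"az":0,"fingers":-0.7}
    - {"dx":0,"dy":0,"dz":-6,"ax":0,"ay":0,"az":0,"fingers":-0.4}
    - {"dx":0,"dy":0,"dz":0,"ax":0,"ay":0,"az":0,"fingers":-0.2}

```text
t: 11.1
position: [519.2, -257.3, 64.0]
eef_rot: [-0.26, 0.966, -0.015, 0.005]
ft_force: [-0.1, 0.4, 0.1]
finger_gap: 73.5
```

Run:
```python
from h import *
p,o=tcp_for([515.2,-273.5,67],-2.1,30,15)
plan(p,o)
c=cam('wrist');save(c['image'],'w11')
from parts import parts;parts(c)
```

```text
t 11.1 p [ 519.2 -257.3   64. ] F [-0.1  0.4  0.1] gap 73.5
total d [-3.8 -8.7 -9.9] w [-0.0016  0.0018 -0.0059] n 1 per d [-3.8 -8.7 -9.9] per w [-0.0016  0.0018 -0.0059]
mid 2215 cx,cz,slope [5.17881e+02 6.87670e+01 3.40000e-02] y [-205.8 -195.  -179.9] ymid -194.4 res 1.33
far 3843 cx,cz,slope [5.15207e+02 6.70860e+01 3.40000e-02] y [-289.4 -270.5 -253. ] ymid -270.8 res 4.47
```

View pics/w11.png

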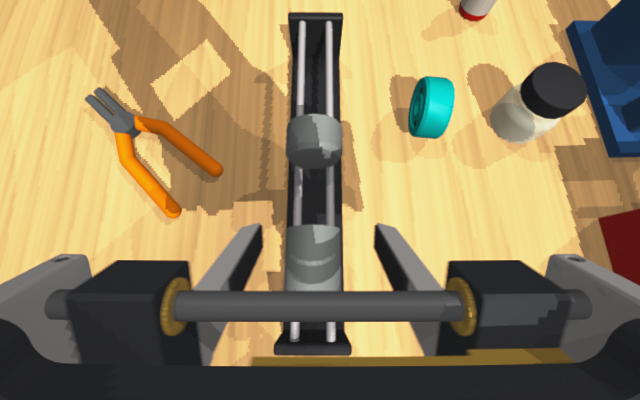

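carry_out:
  series:
    - {"dx":-3.8,"dy":-8.7,"dz":-8,"ax":0,"ay":0.002,"az":-0.006,"fingers":-0.2}
    - {"dx":0,"dy":0,"dz":-1.5,"ax":0,"ay":0,"az":0,"fingers":-0.1}
    - {"dx":0,"dy":0,"dz":0,"ax":0,"ay":0,"az":0,"fingers":0}

```text
t: 11.45
position: [517.4, -267.8, 57.9]
eef_rot: [-0.257, 0.966, -0.017, 0.007]
ft_force: [0.1, 0.5, 0.1]
finger_gap: 48.5
```

Run:
```python
from h import *
p,o=tcp_for([515.2,-273.5,67],-2.1,30,15)
plan(p,o)
```

```text
t 11.45 p [ 517.4 -267.8   57.9] F [0.1 0.5 0.1] gap 48.5
total d [-1.9  1.8 -3.9] w [ 0.0034  0.0045 -0.0006] n 1 per d [-1.9  1.8 -3.9] per w [ 0.0034  0.0045 -0.0006]
```

carry_out:
  series:
    - {"dx":-2,"dy":1.5,"dz":-4,"ax":0.003,"ay":0.004,"az":0,"fingers":0}
    - {"dx":0,"dy":0,"dz":0,"ax":0,"ay":0,"az":0,"fingers":0.1}

```text
t: 11.65
position: [515.6, -267.1, 54.6]
eef_rot: [-0.258, 0.966, -0.018, 0.006]
ft_force: [0.5, 0.1, 0.2]
finger_gap: 43.1
```

Run:
```python
from h import *
p,o=tcp_for([515.2,-273.5,67],-2.1,30,15)
plan(p,o)
```

```text
t 11.65 p [ 515.6 -267.1   54.6] F [0.5 0.1 0.2] gap 43.1
total d [-0.2  1.1 -0.6] w [0.0016 0.0016 0.0001] n 1 per d [-0.2  1.1 -0.6] per w [0.0016 0.0016 0.0001]
```

carry_out:
  series:
    - {"dx":0,"dy":0.5,"dz":-0.5,"ax":0.0015,"ay":0.0015,"az":0,"fingers":1}
    - {"dx":0,"dy":0,"dz":0,"ax":0,"ay":0,"az":0,"fingers":1}
    - {"dx":0,"dy":0,"dz":0,"ax":0,"ay":0,"az":0,"fingers":1}
    - {"dx":0,"dy":0,"dz":0,"ax":0,"ay":0,"az":0,"fingers":1}

```text
t: 12.05
position: [515.6, -266.7, 54.4]
eef_rot: [-0.259, 0.966, -0.018, 0.005]
ft_force: [0.1, 0.0, 0.6]
finger_gap: 35.3
```

Run:
```python
from h import *
p,o=cur()[:2];print(p)
p,o=stand_goal([553,75,145],np.array([515.2,-273.5,67])*0+[0,7,-13])
plan(p,o)
```

```text
[ 515.6441889  -266.70176744   54.35567374]
t 12.05 p [ 515.6 -266.7   54.4] F [0.1 0.  0.6] gap 35.3
total d [ 38.4 348.6  77.6] w [ 3.000e-04  1.000e-04 -1.142e-01] n 8 per d [ 4.8 43.6  9.7] per w [ 0.      0.     -0.0143]
```

carry_out:
  series:
    - {"dx":0,"dy":0,"dz":20,"ax":0,"ay":0,"az":0,"fingers":1}
    - {"dx":0,"dy":0,"dz":35,"ax":0,"ay":0,"az":0,"fingers":1}
    - {"dx":1,"dy":10,"dz":27,"ax":0,"ay":0,"az":-0.01,"fingers":1}
    - {"dx":5,"dy":40,"dz":2,"ax":0,"ay":0,"az":-0.015,"fingers":1}
    - {"dx":5,"dy":45,"dz":2,"ax":0,"ay":0,"az":-0.015,"fingers":1}
    - {"dx":5,"dy":45,"dz":0,"ax":0,"ay":0,"az":-0.015,"fingers":1}
    - {"dx":5,"dy":45,"dz":0,"ax":0,"ay":0,"az":-0.015,"fingers":1}
    - {"dx":5,"dy":45,"dz":0,"ax":0,"ay":0,"az":-0.015,"fingers":1}
    - {"dx":5,"dy":45,"dz":0,"ax":0,"ay":0,"az":-0.015,"fingers":1}
    - {"dx":4,"dy":40,"dz":0,"ax":0,"ay":0,"az":-0.015,"fingers":1}
    - {"dx":2,"dy":15,"dz":0,"ax":0,"ay":0,"az":0,"fingers":1}
    - {"dx":0,"dy":0,"dz":0,"ax":0,"ay":0,"az":0,"fingers":1}

```text
t: 13.25
position: [555.6, 73.3, 162.4]
eef_rot: [-0.255, 0.964, -0.074, 0.03]
ft_force: [0.2, -1.1, -0.7]
finger_gap: 35.2
```

Run:
```python
from h import *
p,o=stand_goal(onaxle(125),[0,6.8,-12.6])
plan(p,o)
```

```text
t 13.25 p [555.6  73.3 162.4] F [ 0.2 -1.1 -0.7] gap 35.2
total d [  1.7  38.8 -34.5] w [0.0082 0.0187 0.0071] n 2 per d [  0.9  19.4 -17.3] per w [0.0041 0.0094 0.0035]
```

carry_out:
  series:
    - {"dx":0,"dy":5,"dz":-20,"ax":0.008,"ay":0.018,"az":0.007,"fingers":1}
    - {"dx":0.8,"dy":15,"dz":-14,"ax":0,"ay":0,"az":0,"fingers":1}
    - {"dx":0.8,"dy":10,"dz":0,"ax":0,"ay":0,"az":0,"fingers":1}
    - {"dx":0,"dy":0,"dz":0,"ax":0,"ay":0,"az":0,"fingers":1}
    - {"dx":0,"dy":0,"dz":0,"ax":0,"ay":0,"az":0,"fingers":1}

```text
t: 13.75
position: [560.1, 100.6, 133.6]
eef_rot: [-0.257, 0.963, -0.072, 0.024]
ft_force: [0.2, -0.6, -0.7]
finger_gap: 35.4
```

```bash
cat > chk.py <<'E'
from h import *
from scipy.optimize import least_squares
import sys,pickle
def chk(n,R0,dist,off,yr=None):
    p,o=stand_goal(onaxle(dist),off);plan(p,o)
    c=cam('wrist');pickle.dump(c,open(n+'.pkl','wb'));save(c['image'],n)
    P=cloud(c);X=P.reshape(-1,3);X=X[~np.isnan(X[:,0])]
    u=R.from_euler('z',SY,degrees=True).inv().apply(X-np.array([575.1,229,140.5]))
    def fit(k,r0,nm):
        B=u[k]
        if len(B)<20: print(nm,'few',len(B));return
        r=least_squares(lambda q:np.hypot(B[:,0]-q[0],B[:,2]-q[1])-r0,[0,0],loss='soft_l1',f_scale=.5)
        kk=abs(r.fun)<1.5
        print(nm,len(B),'x,z',r.x.round(2),'res',abs(r.fun).mean().round(2),'dist',np.percentile(-B[kk,1],[1,99]).round(1))
    pt=cur()[0];d=-R.from_euler('z',SY,degrees=True).inv().apply(pt-np.array([575.1,229,140.5]))[1]+off[1]
    zc=pt[2]-140.5-off[2]
    fit((abs(u[:,0])<.7*R0)&(abs(-u[:,1]-d)<24)&(u[:,2]>zc+R0*.6)&(u[:,2]<zc+R0+4),R0,'held(exp dist %.1f z %.1f)'%(d,zc))
    yr=yr or (36,84)
    fit((abs(u[:,0])<5)&(-u[:,1]>yr[0])&(-u[:,1]<min(yr[1],d-26))&(abs(u[:,2])<10),6,'axle')
    return c
E
python3 - <<'E'
from chk import *
chk('w12',18,125,[0,6.8,-12.6])
E
```

```text
t 13.75 p [560.1 100.6 133.6] F [ 0.2 -0.6 -0.7] gap 35.4
total d [-2.7 11.6 -5.7] w [0.0032 0.0083 0.0008] n 1 per d [-2.7 11.6 -5.7] per w [0.0032 0.0083 0.0008]
held(exp dist 136.1 z 5.9) 2820 x,z [4.03 5.74] res 0.47 dist [115.6 154.9]
axle 874 x,z [-0.23 -0.13] res 0.4 dist [36.7 83.5]
```

View pics/w12.png

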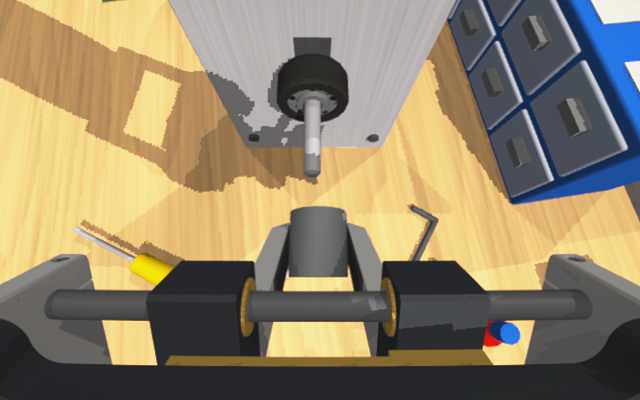

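carry_out:
  series:
    - {"dx":-4.1,"dy":0.6,"dz":-5.8,"ax":0.003,"ay":0.008,"az":0.001,"fingers":1}
    - {"dx":1.2,"dy":8,"dz":0,"ax":0,"ay":0,"az":0,"fingers":1}
    - {"dx":0.5,"dy":3,"dz":0,"ax":0,"ay":0,"az":0,"fingers":1}
    - {"dx":0,"dy":0,"dz":0,"ax":0,"ay":0,"az":0,"fingers":1}

```text
t: 14.2
position: [558.6, 111.3, 129.0]
eef_rot: [-0.258, 0.963, -0.074, 0.021]
ft_force: [0.0, 1.4, 0.0]
finger_gap: 35.2
```

Run:
```python
from chk import *
chk('w13',18,115,[0,6.8,-12.6])
```

```text
t 14.2 p [558.6 111.3 129. ] F [0.  1.4 0. ] gap 35.2
total d [ 0.2 10.7 -1.1] w [0.0007 0.0024 0.0021] n 1 per d [ 0.2 10.7 -1.1] per w [0.0007 0.0024 0.0021]
held(exp dist 125.7 z 1.1) 3100 x,z [1.12 1.15] res 0.47 dist [105.2 144.6]
axle 977 x,z [-0.14 -0.09] res 0.4 dist [36.5 83.7]
```

carry_out:
  series:
    - {"dx":-1.2,"dy":0.2,"dz":-1.2,"ax":0.001,"ay":0.002,"az":0.002,"fingers":1}
    - {"dx":1.0,"dy":7,"dz":0,"ax":0,"ay":0,"az":0,"fingers":1}
    - {"dx":1.0,"dy":7,"dz":0,"ax":0,"ay":0,"az":0,"fingers":1}
    - {"dx":1.0,"dy":7,"dz":0,"ax":0,"ay":0,"az":0,"fingers":1}
    - {"dx":0.8,"dy":6,"dz":0,"ax":0,"ay":0,"az":0,"fingers":1}
    - {"dx":0,"dy":0,"dz":0,"ax":0,"ay":0,"az":0,"fingers":1}

```text
t: 14.85
position: [561.5, 141.2, 127.8]
eef_rot: [-0.258, 0.963, -0.072, 0.02]
ft_force: [0.2, -0.8, -0.4]
finger_gap: 35.4
```

Run:
```python
from chk import *
chk('w14',18,85,[0,6.8,-12.6])
```

```text
t 14.85 p [561.5 141.2 127.8] F [ 0.2 -0.8 -0.4] gap 35.4
total d [ 1.9 10.5  0.1] w [-0.0005  0.0004 -0.0006] n 1 per d [ 1.9 10.5  0.1] per w [-0.0005  0.0004 -0.0006]
held(exp dist 96.0 z -0.1) 3091 x,z [-0.58 -0.04] res 0.47 dist [ 75.2 114.7]
axle 785 x,z [-0.15 -0.08] res 0.41 dist [36.4 69.5]
```

carry_out:
  series:
    - {"dx":1.6,"dy":8,"dz":0,"ax":0,"ay":0,"az":0,"fingers":1}
    - {"dx":1.3,"dy":9,"dz":0,"ax":0,"ay":0,"az":0,"fingers":1}
    - {"dx":1.3,"dy":9,"dz":0,"ax":0,"ay":0,"az":0,"fingers":1}
    - {"dx":1.0,"dy":7,"dz":0,"ax":0,"ay":0,"az":0,"fingers":1}
    - {"dx":0.5,"dy":3,"dz":0,"ax":0,"ay":0,"az":0,"fingers":1}

```text
t: 15.4
position: [567.7, 179.7, 127.8]
eef_rot: [-0.258, 0.963, -0.073, 0.02]
ft_force: [-0.1, 1.0, -0.2]
finger_gap: 35.3
```

Run:
```python
from h import *
p,o=stand_goal(onaxle(52),[0,6.8,-12.6]);plan(p,o)
```

```text
t 15.4 p [567.7 179.7 127.8] F [-0.1  1.  -0.2] gap 35.3
total d [0.6 4.6 0.1] w [-0.0005  0.0005  0.0002] n 1 per d [0.6 4.6 0.1] per w [-0.0005  0.0005  0.0002]
```

carry_out:
  series:
    - {"dx":0.5,"dy":3,"dz":0,"ax":0,"ay":0,"az":0,"fingers":1}
    - {"dx":0.3,"dy":2,"dz":0,"ax":0,"ay":0,"az":0,"fingers":1}
    - {"dx":0.3,"dy":2,"dz":0,"ax":0,"ay":0,"az":0,"fingers":1}

```text
t: 15.7
position: [568.6, 183.4, 127.4]
eef_rot: [-0.253, 0.965, -0.071, 0.019]
ft_force: [-4.7, -13.3, 5.5]
finger_gap: 35.1
```

Run:
```python
from chk import *
c=chk('w15',18,52,[0,6.8,-12.6])
```

```text
t 15.7 p [568.6 183.4 127.4] F [ -4.7 -13.3   5.5] gap 35.1
total d [-0.3  0.9  0.5] w [ 0.0097 -0.0002 -0.0034] n 1 per d [-0.3  0.9  0.5] per w [ 0.0097 -0.0002 -0.0034]
held(exp dist 52.9 z -0.4) 3202 x,z [ 0.09 -0.26] res 0.56 dist [32.1 71.5]
axle few 0
```

View pics/w15.png

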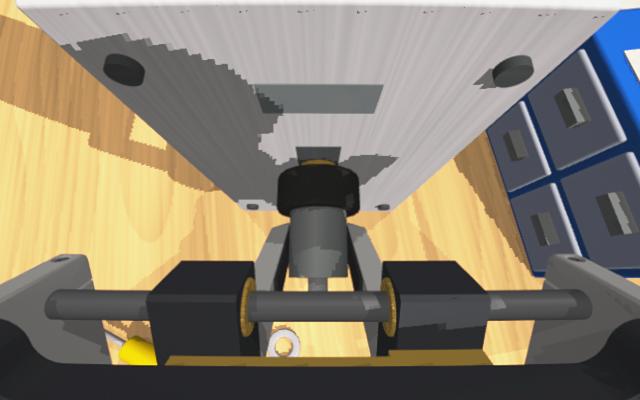

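carry_out:
  series:
    - {"dx":0.3,"dy":2,"dz":0.3,"ax":0.009,"ay":0,"az":-0.003,"fingers":1}
    - {"dx":0.3,"dy":2,"dz":0,"ax":0,"ay":0,"az":0,"fingers":1}
    - {"dx":0,"dy":0,"dz":0,"ax":0,"ay":0,"az":0,"fingers":0.2}
    - {"dx":0,"dy":0,"dz":0,"ax":0,"ay":0,"az":0,"fingers":0}
    - {"dx":0,"dy":0,"dz":0,"ax":0,"ay":0,"az":0,"fingers":-0.3}
    - {"dx":-2,"dy":-10,"dz":15,"ax":0,"ay":0,"az":0,"fingers":-0.8}
    - {"dx":-3,"dy":-20,"dz":32,"ax":0,"ay":0,"az":0,"fingers":-1}
    - {"dx":-3,"dy":-20,"dz":32,"ax":0,"ay":0,"az":0,"fingers":-1}
    - {"dx":-4,"dy":-25,"dz":10,"ax":0,"ay":0,"az":0,"fingers":-1}
    - {"dx":0,"dy":0,"dz":0,"ax":0,"ay":0,"az":0,"fingers":-1}
    - {"dx":0,"dy":0,"dz":0,"ax":0,"ay":0,"az":0,"fingers":-1}

```text
t: 16.85
position: [555.1, 107.7, 218.9]
eef_rot: [-0.255, 0.964, -0.072, 0.018]
ft_force: [-0.4, -0.8, -0.9]
finger_gap: 93.4
```

Run:
```python
from h import *
p,o=tcp_for([517.9,-195.8,69],-2.1,30,15)
plan(p+[0,0,110],o)
from onax import prof
import pickle
c=cam('wrist');pickle.dump(c,open('w16.pkl','wb'));save(c['image'],'w16')
u=prof(c)
k=u[:,2]>12;print('parts',np.percentile(-u[k,1],[1,99]))
```

```text
t 16.85 p [555.1 107.7 218.9] F [-0.4 -0.8 -0.9] gap 93.4
total d [ -37.  -296.   -52.9] w [ 0.0074 -0.0032  0.1116] n 7 per d [ -5.3 -42.3  -7.6] per w [ 0.0011 -0.0005  0.0159]
[(0, 20.3), (8, 24.3), (12, 25.1), (16, 25.1), (20, 25.1), (24, 24.9), (28, 23.9), (32, 16.1), (36, 16.1), (40, 16.0), (44, 16.0), (48, 15.9), (52, 15.9), (56, 16.0), (60, 16.1), (64, 16.0), (68, 15.9), (72, 6.1), (76, 5.5), (80, 5.6), (84, 4.9), (88, -0.6)]
parts [ 1.15658502 72.27525407]
```

View pics/w16.png

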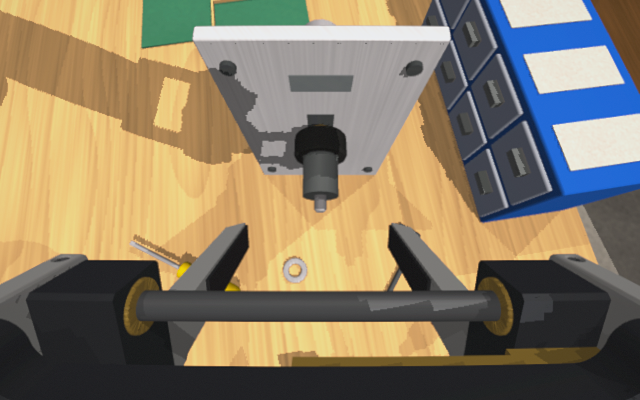

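carry_out:
  series:
    - {"dx":-5,"dy":-45,"dz":0,"ax":0.001,"ay":0,"az":0.014,"fingers":-1}
    - {"dx":-5,"dy":-45,"dz":0,"ax":0.001,"ay":0,"az":0.014,"fingers":-1}
    - {"dx":-5,"dy":-45,"dz":0,"ax":0.001,"ay":0,"az":0.014,"fingers":-1}
    - {"dx":-5,"dy":-45,"dz":0,"ax":0.001,"ay":0,"az":0.014,"fingers":-1}
    - {"dx":-5,"dy":-45,"dz":-15,"ax":0.001,"ay":0,"az":0.014,"fingers":-1}
    - {"dx":-5,"dy":-45,"dz":-20,"ax":0.001,"ay":0,"az":0.014,"fingers":-1}
    - {"dx":-3,"dy":-20,"dz":-15,"ax":0.001,"ay":0,"az":0.012,"fingers":-1}
    - {"dx":0,"dy":0,"dz":0,"ax":0,"ay":0,"az":0,"fingers":-1}

```text
t: 17.7
position: [518.1, -181.3, 159.2]
eef_rot: [-0.263, 0.965, -0.018, -0.002]
ft_force: [-0.2, 1.4, -0.0]
finger_gap: 94.2
```

Run:
```python
from h import *
p,o=tcp_for([517.9,-195.8,69],-2.1,30,15)
plan(p,o)
c=cam('wrist');save(c['image'],'w17')
from parts import parts;parts(c)
```

```text
t 17.7 p [ 518.1 -181.3  159.2] F [-0.2  1.4 -0. ] gap 94.2
total d [ 1.000e-01 -7.000e+00 -1.032e+02] w [-0.0087 -0.012  -0.003 ] n 3 per d [  0.   -2.3 -34.4] per w [-0.0029 -0.004  -0.001 ]
mid 1140 cx,cz,slope [5.17767e+02 6.89650e+01 4.00000e-02] y [-205.3 -192.6 -179.9] ymid -192.6 res 0.77
```

View pics/w17.png

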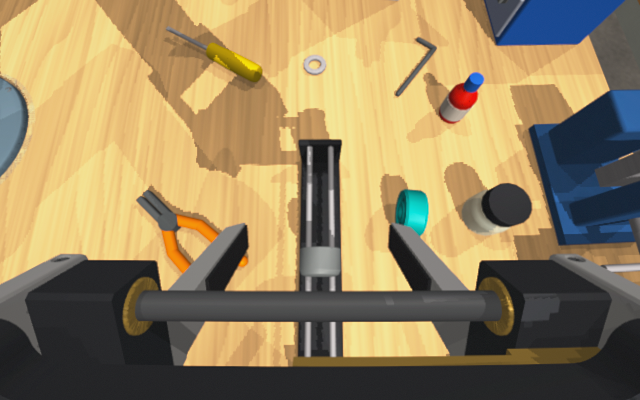

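carry_out:
  series:
    - {"dx":-1,"dy":-5,"dz":-25,"ax":-0.008,"ay":-0.012,"az":-0.003,"fingers":-1}
    - {"dx":-2,"dy":-5,"dz":-35,"ax":0,"ay":0,"az":0,"fingers":-1}
    - {"dx":-2,"dy":-3,"dz":-25,"ax":0,"ay":0,"az":0,"fingers":-0.7}
    - {"dx":0,"dy":0,"dz":-8,"ax":0,"ay":0,"az":0,"fingers":-0.4}
    - {"dx":0,"dy":0,"dz":0,"ax":0,"ay":0,"az":0,"fingers":-0.2}

```text
t: 18.25
position: [516.7, -185.8, 67.2]
eef_rot: [-0.259, 0.966, -0.013, 0.006]
ft_force: [-0.2, 0.1, -0.1]
finger_gap: 73.3
```

Run:
```python
from h import *
p,o=tcp_for([517.9,-195.8,69],-2.1,30,15)
plan(p,o)
```

```text
t 18.25 p [ 516.7 -185.8   67.2] F [-0.2  0.1 -0.1] gap 73.3
total d [  1.5  -2.5 -11.2] w [ 0.      0.0051 -0.0092] n 1 per d [  1.5  -2.5 -11.2] per w [ 0.      0.0051 -0.0092]
```

carry_out:
  series:
    - {"dx":0,"dy":-2.5,"dz":-11,"ax":0,"ay":0.005,"az":-0.009,"fingers":-0.2}
    - {"dx":0,"dy":0,"dz":-1.5,"ax":0,"ay":0,"az":0,"fingers":-0.1}
    - {"dx":0,"dy":0,"dz":0,"ax":0,"ay":0,"az":0,"fingers":0}

```text
t: 18.55
position: [519.0, -187.8, 56.9]
eef_rot: [-0.257, 0.966, -0.016, 0.006]
ft_force: [0.3, -0.2, 0.8]
finger_gap: 49.7
```

Run:
```python
from h import *
p,o=tcp_for([517.9,-195.8,69],-2.1,30,15)
plan(p,o)
```

```text
t 18.55 p [ 519.  -187.8   56.9] F [ 0.3 -0.2  0.8] gap 49.7
total d [-0.8 -0.6 -0.9] w [ 0.003   0.0037 -0.0019] n 1 per d [-0.8 -0.6 -0.9] per w [ 0.003   0.0037 -0.0019]
```

carry_out:
  series:
    - {"dx":-1,"dy":-0.6,"dz":-1.2,"ax":0.003,"ay":0.004,"az":-0.002,"fingers":0}
    - {"dx":0,"dy":0,"dz":0,"ax":0,"ay":0,"az":0,"fingers":1}
    - {"dx":0,"dy":0,"dz":0,"ax":0,"ay":0,"az":0,"fingers":1}
    - {"dx":0,"dy":0,"dz":0,"ax":0,"ay":0,"az":0,"fingers":1}
    - {"dx":0,"dy":0,"dz":0,"ax":0,"ay":0,"az":0,"fingers":1}

```text
t: 19.05
position: [519.0, -189.5, 57.6]
eef_rot: [-0.258, 0.966, -0.018, 0.006]
ft_force: [0.3, -0.7, -0.9]
finger_gap: 39.4
```

Run:
```python
from h import *
p,o=tcp_for([517.9,-195.8,69],-2.1,30,15)
plan(p,o)
```

```text
t 19.05 p [ 519.  -189.5   57.6] F [ 0.3 -0.7 -0.9] gap 39.4
total d [-0.8  1.2 -1.6] w [0.0023 0.0021 0.0007] n 1 per d [-0.8  1.2 -1.6] per w [0.0023 0.0021 0.0007]
```

carry_out:
  series:
    - {"dx":0,"dy":0,"dz":20,"ax":0,"ay":0,"az":0,"fingers":1}
    - {"dx":0,"dy":0,"dz":30,"ax":0,"ay":0,"az":0,"fingers":1}
    - {"dx":1,"dy":15,"dz":22,"ax":0,"ay":0,"az":-0.015,"fingers":1}
    - {"dx":5,"dy":40,"dz":0,"ax":0,"ay":0,"az":-0.02,"fingers":1}
    - {"dx":5,"dy":45,"dz":0,"ax":0,"ay":0,"az":-0.02,"fingers":1}
    - {"dx":5,"dy":45,"dz":0,"ax":0,"ay":0,"az":-0.02,"fingers":1}
    - {"dx":5,"dy":45,"dz":0,"ax":0,"ay":0,"az":-0.02,"fingers":1}
    - {"dx":5,"dy":45,"dz":0,"ax":0,"ay":0,"az":-0.02,"fingers":1}
    - {"dx":2,"dy":25,"dz":0,"ax":0,"ay":0,"az":0,"fingers":1}
    - {"dx":0,"dy":0,"dz":0,"ax":0,"ay":0,"az":0,"fingers":1}
    - {"dx":0,"dy":0,"dz":0,"ax":0,"ay":0,"az":0,"fingers":1}

```text
t: 20.15
position: [546.5, 78.1, 133.6]
eef_rot: [-0.257, 0.963, -0.077, 0.023]
ft_force: [-0.4, -1.3, -1.0]
finger_gap: 39.1
```

Run:
```python
from chk import *
chk('w18',20,125,[0,3.7,-11.4],yr=(75,84))
```

```text
t 20.15 p [546.5  78.1 133.6] F [-0.4 -1.3 -1. ] gap 39.1
total d [10.4 30.9 -4.5] w [0.0034 0.0049 0.0102] n 1 per d [10.4 30.9 -4.5] per w [0.0034 0.0049 0.0102]
held(exp dist 157.5 z 4.4) 1990 x,z [-5.76  5.14] res 1.1 dist [144.5 167.4]
axle 168 x,z [-0.07 -0.15] res 0.36 dist [75.3 83.9]
```

View pics/w18.png

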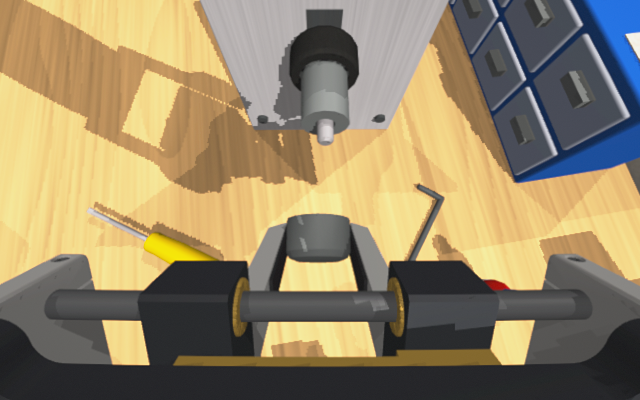

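Run:
```python
from h import *
import pickle
def crest(n,x0,r,d0,d1,z0):
    X=cloud(pickle.load(open(n+'.pkl','rb'))).reshape(-1,3);X=X[~np.isnan(X[:,0])]
    u=R.from_euler('z',SY,degrees=True).inv().apply(X-np.array([575.1,229,140.5]))
    k=(abs(u[:,0]-x0)<5)&(-u[:,1]>d0)&(-u[:,1]<d1)&(u[:,2]>z0);u=u[k]
    b=np.arange(d0,d1,3)
    print(n,[(int(v),float(np.median(u[abs(-u[:,1]-v-1.5)<1.5,2]).round(1))) for v in b if (abs(-u[:,1]-v-1.5)<1.5).sum()>3])
crest('w18',-5.8,20,138,178,0)
crest('w12',4,18,110,160,0)
c=pickle.load(open('w18.pkl','rb'))
save(cv2.resize(c['image'][195:280,250:390],None,fx=5,fy=5,interpolation=cv2.INTER_CUBIC),'w18c')
```

```text
w18 [(144, 25.1), (147, 25.1), (150, 25.2), (153, 25.1), (156, 25.4), (159, 25.1), (162, 25.0), (165, 23.9), (168, 19.4)]
w12 [(113, 23.2), (116, 23.4), (119, 23.4), (122, 23.6), (125, 23.4), (128, 23.4), (131, 23.4), (134, 23.5), (137, 23.6), (140, 23.6), (143, 23.5), (146, 23.4), (149, 23.6), (152, 23.6), (158, 103.6)]
```

View pics/w18c.png

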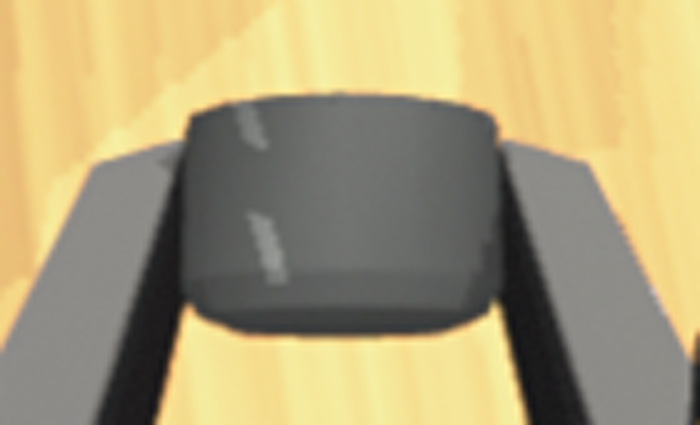

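carry_out:
  series:
    - {"dx":5.7,"dy":-0.9,"dz":-5.0,"ax":0.003,"ay":0.005,"az":0.01,"fingers":1}
    - {"dx":2.2,"dy":15,"dz":0,"ax":0,"ay":0,"az":0,"fingers":1}
    - {"dx":1.8,"dy":12,"dz":0,"ax":0,"ay":0,"az":0,"fingers":1}
    - {"dx":0.6,"dy":4,"dz":0,"ax":0,"ay":0,"az":0,"fingers":1}
    - {"dx":0,"dy":0,"dz":0,"ax":0,"ay":0,"az":0,"fingers":1}

```text
t: 20.7
position: [558.9, 106.4, 127.7]
eef_rot: [-0.258, 0.963, -0.076, 0.02]
ft_force: [-0.2, -1.0, 0.1]
finger_gap: 39.6
```

Run:
```python
from chk import *
chk('w19',20,115,[0,3.7,-11.4],yr=(75,84))
```

```text
t 20.7 p [558.9 106.4 127.7] F [-0.2 -1.   0.1] gap 39.6
total d [-0.6 12.5  1.4] w [ 0.0001 -0.001   0.006 ] n 1 per d [-0.6 12.5  1.4] per w [ 0.0001 -0.001   0.006 ]
held(exp dist 127.5 z -1.4) 2192 x,z [ 2.18 -0.69] res 0.82 dist [114.7 137.7]
axle 195 x,z [-0.27 -0.07] res 0.37 dist [75.2 83.9]
```

carry_out:
  series:
    - {"dx":-2.3,"dy":0.4,"dz":1.0,"ax":0,"ay":-0.001,"az":0.006,"fingers":1}
    - {"dx":0.7,"dy":5,"dz":0,"ax":0,"ay":0,"az":0,"fingers":1}
    - {"dx":0,"dy":0,"dz":0,"ax":0,"ay":0,"az":0,"fingers":1}

```text
t: 21.05
position: [557.2, 111.8, 129.0]
eef_rot: [-0.258, 0.963, -0.073, 0.02]
ft_force: [-0.0, -1.1, 0.9]
finger_gap: 39.3
```

Run:
```python
from chk import *
chk('w20',20,108,[0,3.7,-11.4],yr=(75,84))
```

```text
t 21.05 p [557.2 111.8 129. ] F [-0.  -1.1  0.9] gap 39.3
total d [ 2.3 14.1  0.1] w [ 0.0003  0.0003 -0.    ] n 1 per d [ 2.3 14.1  0.1] per w [ 0.0003  0.0003 -0.    ]
held(exp dist 122.5 z -0.1) 2218 x,z [-0.42  0.53] res 0.82 dist [109.7 132.7]
axle 193 x,z [-0.19 -0.16] res 0.35 dist [75.1 83.8]
```

carry_out:
  series:
    - {"dx":1.2,"dy":8,"dz":-0.2,"ax":0,"ay":0,"az":0,"fingers":1}
    - {"dx":1.1,"dy":8,"dz":0,"ax":0,"ay":0,"az":0,"fingers":1}
    - {"dx":1.0,"dy":7,"dz":0,"ax":0,"ay":0,"az":0,"fingers":1}
    - {"dx":0.6,"dy":4,"dz":0,"ax":0,"ay":0,"az":0,"fingers":1}
    - {"dx":0,"dy":0,"dz":0,"ax":0,"ay":0,"az":0,"fingers":1}

```text
t: 21.6
position: [561.4, 141.2, 128.8]
eef_rot: [-0.258, 0.963, -0.073, 0.02]
ft_force: [-1.5, -0.2, -0.1]
finger_gap: 39.4
```

Run:
```python
from chk import *
chk('w21',20,85,[0,3.7,-11.4],yr=(75,84))
```

```text
t 21.6 p [561.4 141.2 128.8] F [-1.5 -0.2 -0.1] gap 39.4
total d [1.5 7.5 0.3] w [ 0.0004  0.0005 -0.0001] n 1 per d [1.5 7.5 0.3] per w [ 0.0004  0.0005 -0.0001]
held(exp dist 92.8 z -0.3) 2473 x,z [-0.63  0.27] res 1.17 dist [ 79.9 103.3]
axle few 0
```

View pics/w21.png

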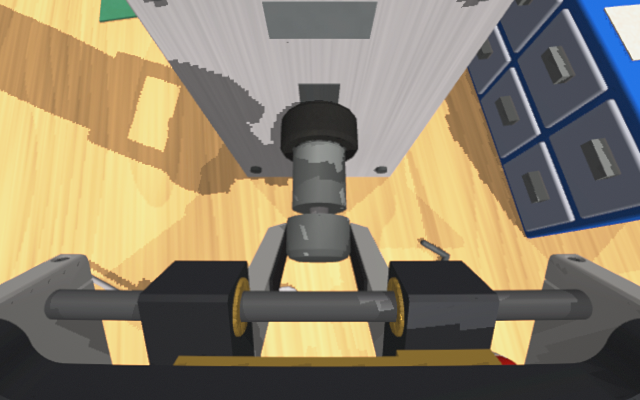

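Cap mouth (319,215) is over the axle end, 8 mm on with no force, spacer end at row 208. About 8 mm left.

carry_out:
  series:
    - {"dx":0.9,"dy":4,"dz":0,"ax":0,"ay":0,"az":0,"fingers":1}
    - {"dx":0.5,"dy":3,"dz":0,"ax":0,"ay":0,"az":0,"fingers":1}
    - {"dx":0.3,"dy":2,"dz":0,"ax":0,"ay":0,"az":0,"fingers":1}
    - {"dx":0.3,"dy":2,"dz":0,"ax":0,"ay":0,"az":0,"fingers":1}
    - {"dx":0.3,"dy":2,"dz":0,"ax":0,"ay":0,"az":0,"fingers":1}

```text
t: 22.15
position: [563.4, 148.4, 128.5]
eef_rot: [-0.251, 0.965, -0.071, 0.019]
ft_force: [-4.1, -9.5, 3.4]
finger_gap: 39.0
```

Run:
```python
from chk import *
c=chk('w22',20,85,[0,3.7,-11.4],yr=(75,84))
save(cv2.resize(c['image'][95:280,250:390],None,fx=4,fy=3.2,interpolation=cv2.INTER_CUBIC),'w22c')
```

```text
t 22.15 p [563.4 148.4 128.5] F [-4.1 -9.5  3.4] gap 39.0
total d [-0.6  0.2  0.6] w [ 0.0143 -0.001  -0.0029] n 1 per d [-0.6  0.2  0.6] per w [ 0.0143 -0.001  -0.0029]
held(exp dist 85.1 z -0.6) 2868 x,z [ 0.16 -0.19] res 1.49 dist [72.3 95.8]
axle few 0
```

View pics/w22c.png

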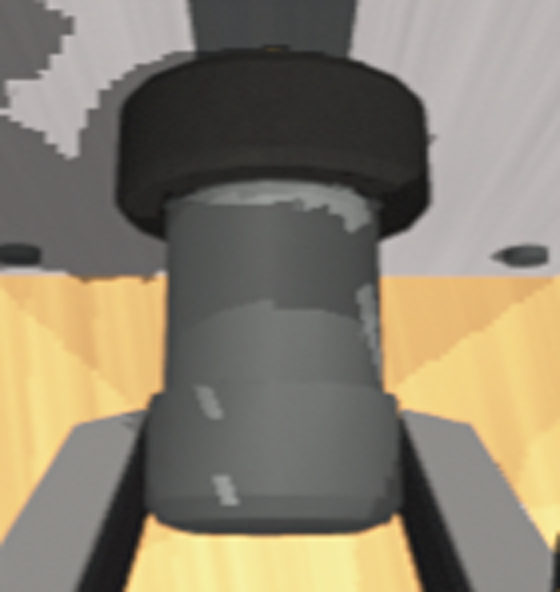

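carry_out:
  series:
    - {"dx":0,"dy":2,"dz":0.4,"ax":0.014,"ay":0,"az":-0.003,"fingers":1}
    - {"dx":0.3,"dy":2,"dz":0,"ax":0,"ay":0,"az":0,"fingers":1}
    - {"dx":0,"dy":0,"dz":0,"ax":0,"ay":0,"az":0,"fingers":0.1}
    - {"dx":0,"dy":0,"dz":0,"ax":0,"ay":0,"az":0,"fingers":-0.1}
    - {"dx":0,"dy":0,"dz":0,"ax":0,"ay":0,"az":0,"fingers":-0.4}
    - {"dx":-2,"dy":-10,"dz":15,"ax":0,"ay":0,"az":0,"fingers":-0.8}
    - {"dx":-3,"dy":-20,"dz":32,"ax":0,"ay":0,"az":0,"fingers":-1}
    - {"dx":-3,"dy":-20,"dz":32,"ax":0,"ay":0,"az":0,"fingers":-1}
    - {"dx":-2,"dy":-15,"dz":10,"ax":0,"ay":0,"az":0,"fingers":-1}
    - {"dx":0,"dy":0,"dz":0,"ax":0,"ay":0,"az":0,"fingers":-1}
    - {"dx":0,"dy":0,"dz":0,"ax":0,"ay":0,"az":0,"fingers":-1}

```text
t: 23.3
position: [551.8, 83.4, 219.6]
eef_rot: [-0.255, 0.964, -0.072, 0.018]
ft_force: [-0.2, -0.2, -0.7]
finger_gap: 93.9
```

Run:
```python
from h import *
from onax import prof
import pickle
print(cur()[0],cur()[2]['t'],cur()[2]['ft_force'])
c=cam('wrist');pickle.dump(c,open('w23.pkl','wb'));save(c['image'],'w23')
u=prof(c);k=u[:,2]>12
h=np.histogram(-u[k,1],bins=np.arange(0,110,1))[0];print(h.tolist());print(np.percentile(-u[k,1],[1,99]))
k=(u[:,2]>17)&(-u[:,1]>60);print('cap',np.percentile(-u[k,1],[0,1,99,100]))
s=cam('scene');save(s['image'],'s23');save(cv2.resize(s['image'][115:245,335:465],None,fx=4,fy=4,interpolation=cv2.INTER_CUBIC),'s23c')
save(cv2.resize(c['image'][100:260,250:390],None,fx=4,fy=3.6,interpolation=cv2.INTER_CUBIC),'w23c')
```

```text
[551.79763284  83.42489115 219.55290824] 23.3 [-0.16294393 -0.24282983 -0.71040875]
[(0, 19.7), (8, 24.2), (12, 25.1), (16, 25.0), (20, 25.2), (24, 24.8), (28, 24.3), (32, 17.1), (36, 16.0), (40, 15.9), (44, 16.0), (48, 16.0), (52, 15.9), (56, 15.8), (60, 15.9), (64, 16.3), (68, 15.7), (72, 17.9), (76, 18.0), (80, 18.0), (84, 17.8), (88, 17.7), (92, 17.5), (96, 11.2)]
[0, 6, 0, 0, 0, 0, 0, 2, 6, 5, 6, 5, 8, 5, 7, 8, 8, 6, 7, 6, 10, 7, 5, 10, 8, 8, 5, 9, 6, 10, 10, 19, 26, 9, 6, 9, 8, 7, 8, 7, 7, 8, 6, 9, 6, 9, 10, 5, 7, 6, 9, 10, 7, 6, 7, 8, 8, 8, 7, 6, 10, 8, 9, 5, 8, 9, 7, 6, 10, 8, 8, 7, 1, 7, 8, 8, 9, 7, 8, 9, 7, 8, 8, 8, 8, 9, 7, 8, 10, 8, 9, 7, 8, 11, 11, 8, 11, 12, 4, 0, 0, 0, 0, 0, 0, 0, 0, 0, 0]
[ 7.80205964 97.41455307]
cap [64.91054721 68.2384602  95.25388568 95.96026614]
```

View pics/w23c.png

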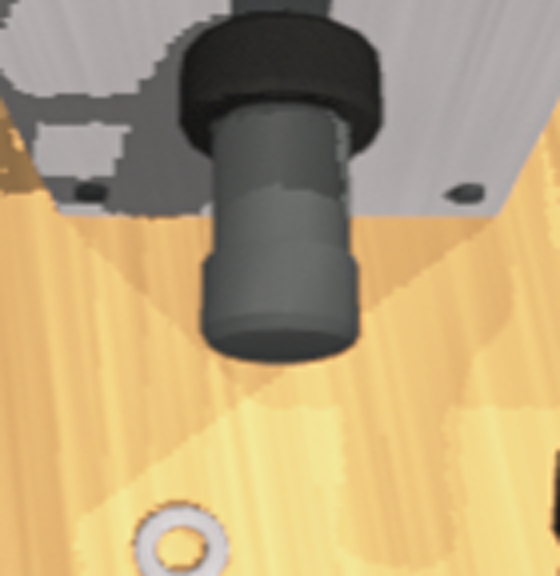

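View pics/s23c.png

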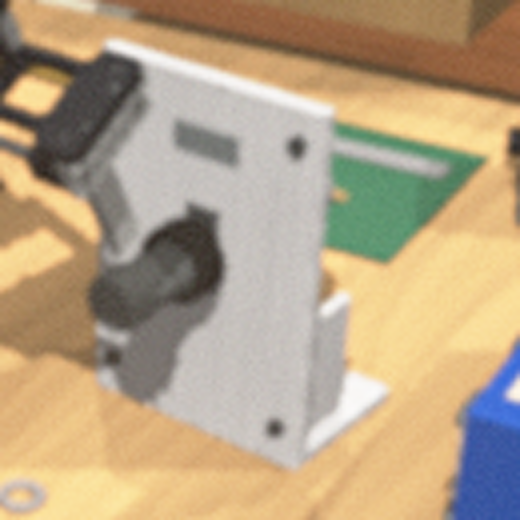

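View pics/s23.png

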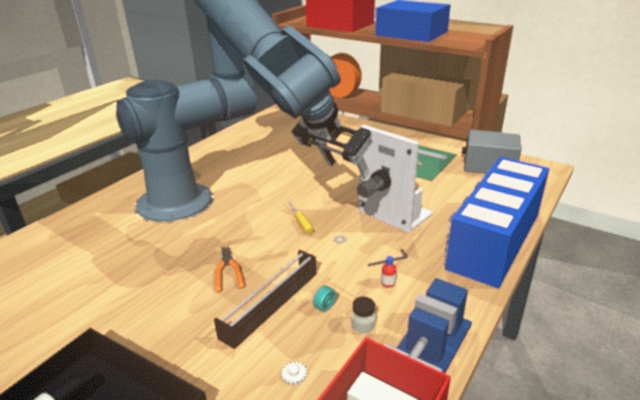

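Run:
```python
from h import *
print(workorder.hand_in())
```

```text
the job is handed in; nothing more can be done
None
```

The wheel, spacer and end cap are all on the axle and pushed home in that order. The arm has let go, stands clear, and the job is handed in at about 23 s of the 72 s allowed.

**How it went:** I found the axle centre line at about z = 140.5 mm with the cameras, and each part slid on without noticeable force. Each part stopped hard against the one before it. The push readings at contact were about 15 N for the wheel, 13 N for the spacer and 10 N for the cap.

**Last checks:**
- **Positions:** the wrist depth picture after release shows the wheel at about 8–32 mm from the plate, the spacer at 32–72 mm and the cap at 72–98 mm. There are no visible gaps, and these match the required middles of 20, 52 and 85 mm.
- **Bystanders:** the last scene picture shows the other things on the bench where they were, including the turquoise look-alike wheel.
- **Hand:** the fingers are open, with under 1 N at the wrist.

**Disagreements:** at contact with the wheel and the spacer, the arm's own reading was about 1 mm short of nominal, while the depth pictures showed them fully seated. For the cap, I confirmed that its closed end faces outward, but I could not see the open mouth directly.

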